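Vent and unload the vacuum desiccator

ROBOT

A 6-joint arm with a two-finger parallel gripper is mounted at the origin on the work surface. World frame = base frame: x ahead of the robot, y to its left, z up, the work surface at z = 0. Lengths are in mm, angles in rad, forces in N, time in s.
With the tool pointing down it reaches from about 275 to 750 mm from the base axis. Payload 10.2 kg.
Tool frame: the origin (TCP) lies midway between the tips of the shut fingers; the grasp point (between the pads) lies 19 mm behind it; z points along the fingers, y is the line along which they close (so a half turn about z gives the same grasp; the last joint's range is limited). The gripper opens to 85 mm and grips with 20 to 120 N. Pads are 22 mm wide; open, the fingers measure 114 mm over their backs; the gripper's body (76 mm by 85 mm) begins 54 mm behind the grasp point. The pads swing forward as they close: fully open they stand 13 mm farther back than shut.
Start: joints at [-1.512, 0.313, 1.498, -0, 1.331, -0.223], TCP at [145.981, -504.302, 231.294] pointing down, gripper open.
Joint ranges: [-2.94, 2.94], [-0.97, 2.17], [0.19, 2.56], [-1.23, 4.37], [0.02, 3.11], [-2.88, 2.88]. Speed limits (rad/s): [2.39, 2.39, 3.01, 3.14, 3.14, 3.14].

INTERFACE

Orientations are given as a unit quaternion [w, x, y, z].
In Python, from rig import sense, capture, finish_job, find_in, place_of gives the robot as it stands. The module is installed in compiled form; this text tells all that it offers.
- The arm moves only by the shell command python3 -m jog 'ROWS' [FORCE]. ROWS is JSON, a list of rows, each an object of numbers: "tx", "ty", "tz": the shift along the tool's x, y, z in mm; "ax", "ay", "az": the turn, a rotation vector about the tool's x, y, z in rad; "jaw": the closure, from -1 (fully open) to 1 (shut), so that 0 is half open. In form: [{"tx": .., "ty": .., "tz": .., "ax": .., "ay": .., "az": .., "jaw": ..}, ...]. A call has 1 to 5 rows; each row shifts and turns the commanded pose from where the row before left it, along the tool's axes as they then stand; what a row does not reach is not made up. A row lasts 1/8 s, in which the tool goes at most 62.5 mm and 10.7 degrees, less where a joint would pass 70% of its speed; a pose out of reach is approached as far as the arm can. A call with a gripper value outside its range is refused whole. The fingers move at their own pace and stop on an object; FORCE is the grip in N (left out, the last holds). Time passes only in rows, so rows that do not move let the fingers close. It gives the time, the measured TCP pose, the force, the opening and the grip force at its end, in the units of the state.
- sense(): the state, without advancing time (a new reading comes with each control period).
- capture(name): name is "side" or "top" or "wrist"; returns a dict with "color" (420x560x3 uint8, red, green, blue), "depth" (420x560 float32, mm along the optical axis (not along the pixel's ray), 0 where there is no reading), "fx", "fy", "cx", "cy" (pixels), "camera_from_world" (4x4, takes a point from world to camera coordinates); the wrist camera has in their place "mount" (4x4, takes a point from camera to tool coordinates, whose origin is the TCP and whose axes are the flange's). Camera axes: x right, y up, looking along -z (the intrinsics and any distortion apply to the point x, -y, -z); pixel columns grow to the right and rows downward; lengths in mm; the calibration is good to about 2 mm. A picture is of the moment at which its call begins: read the wrist's pose just before it.
- finish_job(): hands the job in; it is judged then, once.
Trained networks look in the newest picture that a camera, given by its name, has taken for a name from the list of things; names that differ only in an ending like _2 or _b are one class to them, and where a whole thing is asked for, a point or a joint stands for the part that bears it (a point fixed in the world has none). Each returns a list of dicts, best first, with "conf" (0 to 1); they miss things now and then, are a little off and sometimes report something else, mostly with a low value. They report only what shows in the picture. A call takes as long as a camera call. They do not tell look-alikes from the thing itself.
- find_in(query, camera): "centre" ([column, row] in pixels, amid what is visible of it).
- place_of(query, camera): "centre" ([column, row] in pixels: a listed point, or the origin of a listed thing).
The state is a dict: "time_s": time; "joints": joint angles; "dq": joint speeds; "tau": joint torques, N m; "eef_pos": TCP position; "ee_rot": TCP orientation; "force": force on the tool from outside, world axes, zero at the start; "wrist_torque": the same for the moment, N m; "grip_width": opening from 0.0 (shut) to 1.0 (fully open); "grip_force": force on a finger pad.
Only numpy, scipy, OpenCV 4.12 (cv2) and the standard library are available. Lean on these libraries where they do the work, as an engineer would, in place of code of your own. Each camera call takes 0.05 s, during which the arm holds its last target. There are 200 camera calls.

TASK

Empty the vacuum desiccator: first unscrew its blue vent cap and lift it off to let the air in, and only then lift the clear lid until it rests back on its stop. Take out every slide box there is (some lie two high) and set each gently into the steel tray, flat and right way up and none on top of another, with the cap lying in the tray beside them. Leave the lid standing open, and do not disturb the other things on the bench.

Things in the scene. Friction and masses are not known exactly. Their poses are not given: they have to be found in the camera images.
- desiccator: Fixed acrylic vacuum desiccator, 182 mm (x) by 326 mm (y); origin under its centre, x from its front (handle side) to its hinge side, z up. Its chamber, centred at y = +33 mm, has 6 mm clear walls, rim at z = 90 mm, lid top at 100 mm. On the -y side a solid white deck, 66 mm wide, top at z = 92 mm, carries the vent neck and a flat gauge 7 mm high, 92 mm from the neck
- port (a point): Top centre of the fixed threaded aluminium vent neck, at (-45, -130, 137) mm in the desiccator's frame. The neck is about 41 mm across its thread (right-handed, 10.5 mm pitch), 33 mm tall, on a boss 58 mm across and 12 mm above the deck. The lid's edge is 33 mm from its axis
- cap_mid (a point): Middle of the blue ribbed vent cap (50 mm across, 37 mm tall, hollow below, 50 g), on its axis, 18.5 mm above its lower edge; z along the axis. It starts screwed home, this point 13.5 mm below port. Unscrews counter-clockwise seen from above, turns easily, rises 10.5 mm a turn; the thread lets go after about 1.5 turns (9.4 rad), 16 mm up; until then it cannot be pulled off
- lid (a joint): Angle of the desiccator's clear hinged lid (182 x 260 x 10 mm, 0.45 kg) in rad: 0 shut, 1.8 leaning back on its stop just past upright. It falls shut below about 1.57 and falls back to the stop above that
- lid_bar (a point): Middle of the lid's black round handle bar: 12 mm thick, 110 mm long between its two arms, parallel to the hinge, 34 mm in front of the lid's front edge and 216 mm from the hinge axis, in the lid's plane. Frame turns with the lid: y along the bar; when shut, x points to the hinge and z up
- lid_hinge (a point): Point on the hinge axis at the lid's middle, 95.5 mm above the bench. Frame turns with the lid; y along the axis, x away from the lid when shut. The lid opens by swinging the bar up and over this axis, away from the desiccator's front
- shelf_mid (a point): Centre of the top face of the perforated shelf in the chamber, 38.5 mm above the bench, axes as the desiccator's. The chamber is 170 mm along x and 248 mm along y inside. Slide boxes lie on this shelf in up to three places about 66 mm apart along y, their long sides along x within about 0.15 rad, singly or two high
- tray: Loose low stainless tray, 236 mm (its x) by 246 mm (its y) outside, 3 mm floor and walls, rim 20 mm high, 0.6 kg; origin under its centre, z up. It stands on one side of the bench, the desiccator on the other
- slides_a: Flat slide box with green top and white base: 84 mm (its x) by 34 mm (its y) by 24 mm tall, rigid and latched shut, 70 g; origin at the centre of its underside, z up. Always present; stands on the perforated shelf
- slides_b: Flat slide box with orange top and white base: 84 mm (its x) by 34 mm (its y) by 24 mm tall, rigid and latched shut, 70 g; origin at the centre of its underside, z up. Always present; stands on the perforated shelf
- slides_c: Flat slide box with yellow top and white base: 84 mm (its x) by 34 mm (its y) by 24 mm tall, rigid and latched shut, 70 g; origin at the centre of its underside, z up. Sometimes absent; stands alone on the shelf
- slides_d: Flat slide box with red top and white base: 84 mm (its x) by 34 mm (its y) by 24 mm tall, rigid and latched shut, 70 g; origin at the centre of its underside, z up. Sometimes absent; starts stacked on top of slides_a
- slides_e: Flat slide box with blue top and white base: 84 mm (its x) by 34 mm (its y) by 24 mm tall, rigid and latched shut, 70 g; origin at the centre of its underside, z up. Sometimes absent; starts stacked on top of slides_b
- marker: Bystander: black marker pen lying on the bench, 134 mm long, 14 mm thick; leave it alone
- stain_bottle: Bystander: amber reagent bottle, 50 mm across, 110 mm tall; leave it alone
- wash_bottle: Bystander: white wash bottle with red spout, 66 mm across, 185 mm tall; leave it alone
- timer: Bystander: small white bench timer, 50 x 65 x 22 mm; leave it alone
- beaker: Bystander: glass beaker, 66 mm across, 88 mm tall; leave it alone
- tip_box: Bystander: orange pipette-tip box, 85 x 120 x 61 mm; leave it alone
Things that resemble listed ones, but are neither listed nor needed, are in the scene too. What is shaped like the part that bears cap_mid but pink or turquoise is not meant.

How it is judged:
By the outcome, as a careful person would: the job done as asked, in the order asked, and still so for the second after the job is handed in, with the robot touching nothing.
Of slides_c, slides_d, slides_e only 1 to 3 are there at a start; the rules pass over those that are not, and their reading is None.
At some moment in a run one of tray may be knocked a few centimetres aside while the robot is not near it.
It also fails if it takes over 210 s, if anything falls off the work surface, if the arm or the gripper's body presses on something with over 40 N, if the wrist force passes 120 N, or if a joint passes its speed limit or range.

## Working session

There is one attempt and no reset: what is moved stays moved. The work goes in short steps, Python scripts to look and compute and a shell command to move; the robot and the scene stay as the last step left them, time stands still between calls to the robot, and variables do not carry over. Pictures are saved under pics/ and viewed, at most 14 in all, crops included, and the job is handed in when it is done.

```bash
mkdir -p pics; cat > h.py <<'E'
import numpy as np, cv2
from rig import sense, capture, find_in, place_of
from scipy.spatial.transform import Rotation as R
def tool():
    s=sense(); T=np.eye(4); q=s["ee_rot"]; T[:3,:3]=R.from_quat([q[1],q[2],q[3],q[0]]).as_matrix(); T[:3,3]=s["eef_pos"]; return T
def cap(name):
    T=tool(); c=capture(name)
    c["W"]=T@c["mount"] if name=="wrist" else np.linalg.inv(c["camera_from_world"])
    return c
def xyz(c):
    v,u=np.mgrid[:420,:560]; d=c["depth"]
    P=np.stack([(u-c["cx"])/c["fx"]*d,-(v-c["cy"])/c["fy"]*d,-d],-1)
    P=P@c["W"][:3,:3].T+c["W"][:3,3]; P[d==0]=np.nan; return P
def at_z(c,px,z):
    r=c["W"][:3,:3]@np.array([(px[0]-c["cx"])/c["fx"],-(px[1]-c["cy"])/c["fy"],-1]); o=c["W"][:3,3]
    return o+r*(z-o[2])/r[2]
def save(c,n,crop=None,k=1):
    im=c["color"][...,::-1]
    if crop: im=im[crop[1]:crop[3],crop[0]:crop[2]]
    cv2.imwrite("pics/"+n,cv2.resize(im,None,fx=k,fy=k,interpolation=cv2.INTER_CUBIC))
def dump(c,n): np.savez("pics/"+n,**{k:v for k,v in c.items()})
E
python3 - <<'E'
from h import *
s=sense(); print(s)
for n in("top","side"):
    c=cap(n); save(c,n+"0.png"); print(n,c["W"].round(2).tolist(),c["fx"],[k for k in c])
    for q in ["cap_mid","port","lid_bar","lid_hinge","shelf_mid","tray","desiccator","slides_a","slides_b","slides_c","slides_d","slides_e"]:
        print(q,[(np.round(r["centre"]).tolist(),round(r["conf"],2)) for r in place_of(q,n)][:4])
E
```

```text
{'time_s': 0.0, 'joints': array([-1.51242330e+00,  3.13425804e-01,  1.49843853e+00,  2.25220670e-05,
        1.33098564e+00, -2.23393907e-01]), 'dq': array([-0.00161752, -0.00039353, -0.00020335,  0.0009096 , -0.00106915,
        0.00130354]), 'tau': array([-4.90345002e-06, -4.12262464e+01, -2.59742564e+01, -1.92603352e-04,
        4.16200128e-03, -1.46199307e-05]), 'eef_pos': array([ 145.95973015, -504.03844002,  230.74690722]), 'ee_rot': array([-6.25619577e-04,  9.90092509e-01,  1.40415200e-01,  6.27120376e-05]), 'force': array([ 0.65541014, -0.51656981, -0.05163783]), 'wrist_torque': array([ 0.06329563,  0.01787197, -0.04636432]), 'grip_force': 0.0, 'grip_width': 1.0021955367100166}
top [[0.02, 0.99, -0.13, 377.08], [-1.0, 0.02, -0.0, -5.06], [0.0, 0.13, 0.99, 1444.16], [0.0, 0.0, 0.0, 1.0]] 462.9579843653936 ['color', 'depth', 'fx', 'fy', 'cx', 'cy', 'camera_from_world', 'W']
cap_mid [([242.0, 217.0], 0.83), ([254.0, 252.0], 0.8), ([232.0, 267.0], 0.78), ([281.0, 277.0], 0.56)]
port [([240.0, 213.0], 0.72)]
lid_bar [([187.0, 248.0], 0.76), ([251.0, 141.0], 0.21)]
lid_hinge [([181
[... 230 characters left out ...]
0, 141.0], 0.42)]
slides_d [([300.0, 141.0], 0.42)]
slides_e [([300.0, 141.0], 0.42)]
side [[-0.87, 0.27, -0.41, -3.06], [-0.49, -0.49, 0.72, 1013.83], [-0.0, 0.83, 0.56, 893.83], [0.0, 0.0, 0.0, 1.0]] 513.5474474047109 ['color', 'depth', 'fx', 'fy', 'cx', 'cy', 'camera_from_world', 'W']
cap_mid [([265.0, 231.0], 0.91), ([317.0, 292.0], 0.88), ([309.0, 270.0], 0.76), ([349.0, 258.0], 0.7)]
port [([263.0, 228.0], 0.82)]
lid_bar [([271.0, 286.0], 0.7), ([191.0, 259.0], 0.28)]
lid_hinge [([273.0, 288.0], 0.69), ([191.0, 264.0], 0.65)]
shelf_mid []
tray [([320.0, 205.0], 0.69)]
desiccator [([230.0, 295.0], 0.84), ([244.0, 232.0], 0.55)]
slides_a []
slides_b []
slides_c []
slides_d []
slides_e []
```

View pics/top0.png

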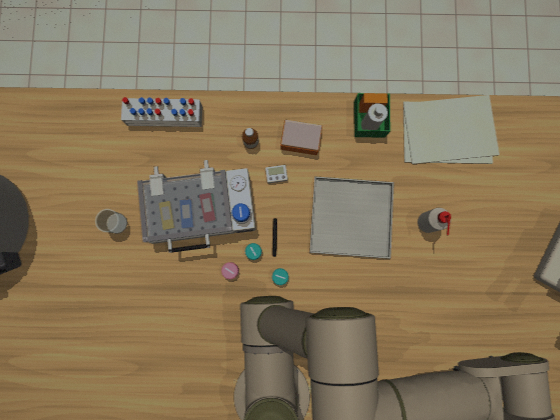

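View pics/side0.png

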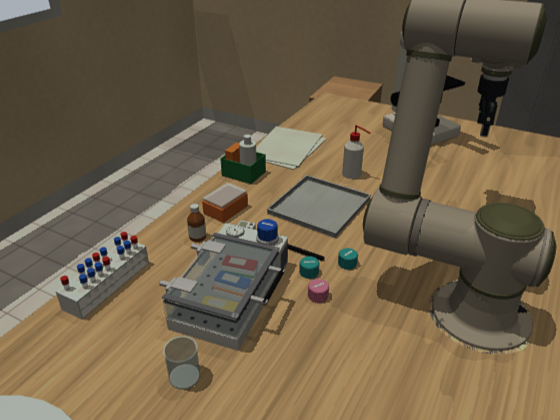

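Top view: the blue cap sits on the vent neck at (241,213). The pink one at (230,271) and turquoise ones at (254,252) and (281,277) on the bench are look-alikes and not meant. The desiccator is at about (198,207), with yellow, blue and red boxes visible under the lid. The tray is at (352,218).

```bash
python3 - <<'E'
from h import *
c=cap("top"); P=xyz(c); save(c,"cropcap.png",(130,150,300,290),4); dump(c,"top.npz")
hsv=cv2.cvtColor(c["color"],cv2.COLOR_RGB2HSV)
# cap
m=np.zeros((420,560),bool); m[200:227,228:256]=1
m&=(hsv[...,0]>100)&(hsv[...,0]<125)&(hsv[...,1]>150)
v,u=np.nonzero(m); print("cap px",u.mean(),v.mean(),m.sum(), np.nanpercentile(P[m],[5,50,95],axis=0).round(1).tolist())
# top of cap
z=P[...,2]
mm=m&(z>np.nanpercentile(z[m],60)-4); print("captop",np.nanmean(P[mm],0).round(1), at_z(c,(241,213),137).round(1))
for q,zz in(("port",137),("cap_mid",123.5),("lid_bar",95),("lid_hinge",95.5),("tray",0),("desiccator",0)):
    for r in place_of(q,"top")[:1]: print(q,at_z(c,r["centre"],zz).round(1))
# tray: depth region 
sub=np.zeros_like(m); sub[165:270,300:405]=1
rim=sub&(z>12)&(z<30); 
rect=cv2.minAreaRect(P[rim][:,:2].astype(np.float32)); print("tray",rect,rim.sum())
# desiccator deck/ lid: points z 85..110
sub=np.zeros_like(m); sub[165:240,132:260]=1
k=sub&(z>80)&(z<112); print("lid",cv2.minAreaRect(P[k][:,:2].astype(np.float32)),np.nanmedian(z[k]),k.sum())
deck=k&(np.arange(560)[None]>225); 
white=deck&(hsv[...,1]<40)&(hsv[...,2]>150); print("deck",cv2.minAreaRect(P[white][:,:2].astype(np.float32)),np.nanmedian(z[white]))
b=np.zeros_like(m); b[238:256,165:212]=1; b&=c["color"].max(2)<50
print("bar",cv2.minAreaRect(P[b&(z>60)][:,:2].astype(np.float32)) if (b&(z>60)).sum()>3 else 0,b.sum())
v,u=np.nonzero(b);
rr=cv2.minAreaRect(np.stack([u,v],1).astype(np.float32)); print(rr,at_z(c,rr[0],95))
E
```

```text
cap px 240.76354679802955 212.3793103448276 203 [[514.0, 75.5, 133.6], [533.7, 92.9, 141.9], [554.6, 114.6, 146.3]]
captop [534.3  95.9 142.6] [532.3  94.8 137. ]
port [535.9 102.  137. ]
cap_mid [523.2  97.  123.5]
lid_bar [434.  253.8  95. ]
lid_hinge [652.5 281.   95.5]
tray [ 542.  -242.5    0. ]
desiccator [551.6 231.1   0. ]
tray ((541.8016357421875, -238.78436279296875), (250.28543090820312, 239.97293090820312), 86.85836029052734) 564
lid ((568.365478515625, 233.1202392578125), (221.42401123046875, 342.53277587890625), 2.0537383556365967) 101.1438647196336 6790
deck ((581.5346069335938, 103.316162109375), (179.69313049316406, 60.2595329284668), 8.292401313781738) 93.06130525335175
bar ((433.3285217285156, 245.30931091308594), (10.85559368133545, 114.98902130126953), 8.73648738861084) 140
((189.0087432861328, 247.56553649902344), (3.7666656970977783, 40.3099365234375), 82.40535736083984) [433.37502555 246.17717678  95.        ]
```

View pics/cropcap.png

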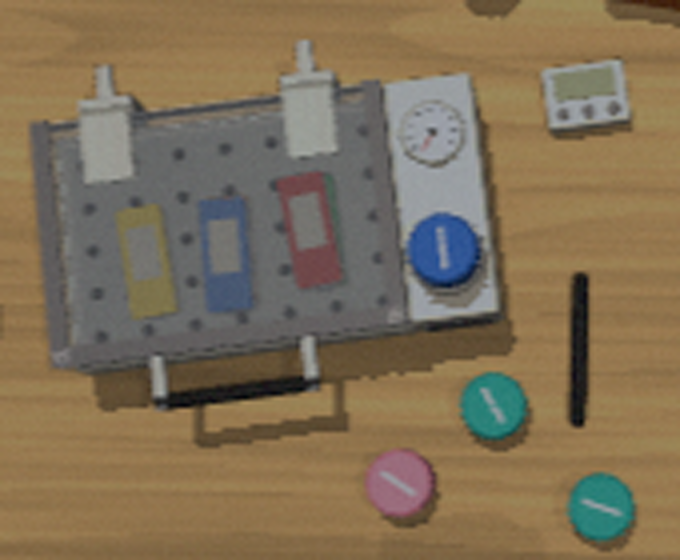

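The crop confirms that the blue cap on the deck's neck, at top-view pixel (241,213), is the one meant. The pink and turquoise caps lie loose on the bench. Cap-to-bar distance is 181 mm, as the geometry requires, which gives a desiccator yaw of about 0.137.

```bash
cat >> h.py <<'E'
def plan(x,y,z,yaw=None,tilt=0,step=50,daz=.18):
    """rows count and per-row tool shifts to a tool-down pose (yaw=heading of tool x); rotate listed per row"""
    T=tool(); f=np.array([x,y,z])-T[:3,3]
    h=np.arctan2(T[1,0],T[0,0]); t=T[:3,:3].T@f
    print("at",T[:3,3].round(1),"yaw %.3f"%h,"tilt z",T[:3,2].round(3),"q",sense()["joints"].round(2))
    n=int(np.ceil(np.linalg.norm(f)/step)); print("shift total",t.round(1),"n",n,"per row",(t/max(n,1)).round(1))
    if yaw is not None:
        d=(h-yaw+np.pi)%(2*np.pi)-np.pi; print("az total %.3f  (q6-> %.2f) rows %d"%(d,sense()["joints"][5]+d,int(np.ceil(abs(d)/daz))))
E
python3 -c "
from h import *
plan(534,95,231,-0.85)"
```

```text
at [ 146.  -504.3  231.3] yaw 0.282 tilt z [ 0.  0. -1.] q [-1.51  0.31  1.5   0.    1.33 -0.22]
shift total [ 5.394e+02 -4.678e+02  3.000e-01] n 15 per row [ 36.  -31.2   0. ]
az total 1.132  (q6-> 0.91) rows 7
```

```bash
python3 -m jog '[{"tx":36,"ty":-31.2},{"tx":36,"ty":-31.2},{"tx":36,"ty":-31.2},{"tx":36,"ty":-31.2},{"tx":36,"ty":-31.2}]' >/dev/null
python3 -m jog '[{"tx":36,"ty":-31.2},{"tx":36,"ty":-31.2},{"tx":36,"ty":-31.2},{"tx":36,"ty":-31.2},{"tx":36,"ty":-31.2}]'
python3 -m jog '[{"tx":36,"ty":-31.2},{"tx":36,"ty":-31.2},{"tx":36,"ty":-31.2},{"tx":36,"ty":-31.2},{"tx":36,"ty":-31.2}]'
python3 -m jog '[{"az":0.18},{"az":0.18},{"az":0.18},{"az":0.18},{"az":0.18}]'
python3 -m jog '[{"az":0.18},{"az":0.05},{}]'
python3 - <<'E'
from h import *
c=cap("wrist"); save(c,"w1.png"); P=xyz(c)
hsv=cv2.cvtColor(c["color"],cv2.COLOR_RGB2HSV)
m=(hsv[...,0]>100)&(hsv[...,0]<125)&(hsv[...,1]>150)&(P[...,2]>125)
p=P[m]; t=p[p[:,2]>np.median(p[:,2])-3]; print(m.sum(),cv2.minEnclosingCircle(t[:,:2].astype(np.float32)),np.median(t,0), t.mean(0))
for q,z in(("cap_mid",123.5),("port",137)):
    for r in place_of(q,"wrist")[:2]: print(q,r["conf"],at_z(c,r["centre"],z).round(1))
t=cap("top"); print("top cap",[(at_z(t,r["centre"],142).round(1),r["conf"]) for r in find_in("cap_mid","top")])
plan(534,95,112,-.85)
E
```

```text
0 ((0.0, 0.0), 0.0) [nan nan nan] [nan nan nan]
top cap [(array([422.9,  53.5, 142. ]), 0.8), (array([377.5, 120.8, 142. ]), 0.79), (array([501.3, 462.8, 142. ]), 0.56), (array([529., 102., 142.]), 0.49), (array([348.8, -14.7, 142. ]), 0.45)]
at [ 146.  -504.3  231.3] yaw 0.282 tilt z [-0.  0. -1.] q [-1.51  0.31  1.5  -0.    1.33 -0.22]
shift total [ 539.4 -467.7  119.3] n 15 per row [ 36.  -31.2   8. ]
az total 1.132  (q6-> 0.91) rows 7schema error: expected keys tx, ty, tz, ax, ay, az, jaw
schema error: expected keys tx, ty, tz, ax, ay, az, jaw
schema error: expected keys tx, ty, tz, ax, ay, az, jaw
schema error: expected keys tx, ty, tz, ax, ay, az, jaw
schema error: expected keys tx, ty, tz, ax, ay, az, jaw
  return _methods._mean(a, axis=axis, dtype=dtype,
  ret = ret.dtype.type(ret / rcount)
  ret = um.true_divide(
<stdin>:5: RuntimeWarning: Mean of empty slice.
```

View pics/w1.png

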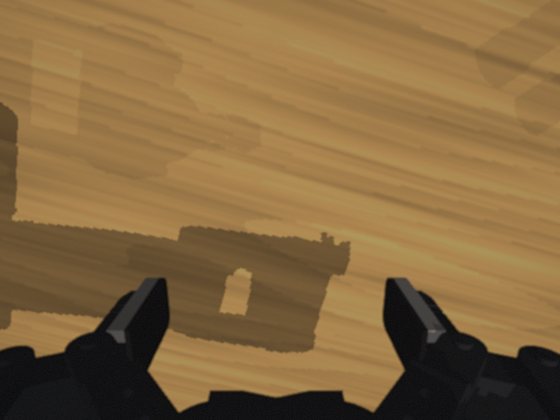

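The moves were refused because every row needs all its keys. The picture shows only bare bench below the start pose.

```bash
python3 -m jog '[{"tx":36,"ty":-31.2,"tz":0,"ax":0,"ay":0,"az":0,"jaw":-1},{"tx":36,"ty":-31.2,"tz":0,"ax":0,"ay":0,"az":0,"jaw":-1},{"tx":36,"ty":-31.2,"tz":0,"ax":0,"ay":0,"az":0,"jaw":-1},{"tx":36,"ty":-31.2,"tz":0,"ax":0,"ay":0,"az":0,"jaw":-1},{"tx":36,"ty":-31.2,"tz":0,"ax":0,"ay":0,"az":0,"jaw":-1}]' >/dev/null
python3 -m jog '[{"tx":36,"ty":-31.2,"tz":0,"ax":0,"ay":0,"az":0,"jaw":-1},{"tx":36,"ty":-31.2,"tz":0,"ax":0,"ay":0,"az":0,"jaw":-1},{"tx":36,"ty":-31.2,"tz":0,"ax":0,"ay":0,"az":0,"jaw":-1},{"tx":36,"ty":-31.2,"tz":0,"ax":0,"ay":0,"az":0,"jaw":-1},{"tx":36,"ty":-31.2,"tz":0,"ax":0,"ay":0,"az":0,"jaw":-1}]'
python3 -m jog '[{"tx":36,"ty":-31.2,"tz":0,"ax":0,"ay":0,"az":0,"jaw":-1},{"tx":36,"ty":-31.2,"tz":0,"ax":0,"ay":0,"az":0,"jaw":-1},{"tx":36,"ty":-31.2,"tz":0,"ax":0,"ay":0,"az":0,"jaw":-1},{"tx":36,"ty":-31.2,"tz":0,"ax":0,"ay":0,"az":0,"jaw":-1},{"tx":36,"ty":-31.2,"tz":0,"ax":0,"ay":0,"az":0,"jaw":-1}]'
python3 -m jog '[{"tx":0,"ty":0,"tz":0,"ax":0,"ay":0,"az":0.18,"jaw":-1},{"tx":0,"ty":0,"tz":0,"ax":0,"ay":0,"az":0.18,"jaw":-1},{"tx":0,"ty":0,"tz":0,"ax":0,"ay":0,"az":0.18,"jaw":-1},{"tx":0,"ty":0,"tz":0,"ax":0,"ay":0,"az":0.18,"jaw":-1},{"tx":0,"ty":0,"tz":0,"ax":0,"ay":0,"az":0.18,"jaw":-1}]'
python3 -m jog '[{"tx":0,"ty":0,"tz":0,"ax":0,"ay":0,"az":0.18,"jaw":-1},{"tx":0,"ty":0,"tz":0,"ax":0,"ay":0,"az":0.05,"jaw":-1},{"tx":0,"ty":0,"tz":0,"ax":0,"ay":0,"az":0,"jaw":-1}]'
cat >> h.py <<'E'
def capfit(c):
    P=xyz(c); hsv=cv2.cvtColor(c["color"],cv2.COLOR_RGB2HSV)
    m=(hsv[...,0]>100)&(hsv[...,0]<125)&(hsv[...,1]>150)&(np.nan_to_num(P[...,2])>12)
    return P,m
E
python3 - <<'E'
from h import *
c=cap("wrist"); save(c,"w2.png"); P,m=capfit(c); m&=P[...,2]>125
p=P[m]; t=p[p[:,2]>np.median(p[:,2])-3]; print(m.sum(),cv2.minEnclosingCircle(t[:,:2].astype(np.float32)),np.median(t,0), t.mean(0))
for q,z in(("cap_mid",123.5),("port",137)):
    for r in place_of(q,"wrist")[:2]: print(q,r["conf"],at_z(c,r["centre"],z).round(1))
plan(534,95,112,-.85)
E
```

```text
time_s: 3.15
eef_pos: [405.7, -103.1, 231.5]
ee_rot: [0.0, 0.99, 0.14, 0.0]
force: [0.0, -0.7, -0.4]
grip_width: 1.003
grip_force: 0.0
time_s: 3.78
eef_pos: [535.3, 96.9, 231.4]
ee_rot: [0.0, 0.99, 0.14, 0.0]
force: [0.1, -0.4, 0.6]
grip_width: 1.0
grip_force: 0.0
time_s: 4.4
eef_pos: [534.5, 95.4, 231.3]
ee_rot: [0.0, 0.952, -0.307, -0.0]
force: [-0.0, 0.6, 0.7]
grip_width: 1.001
grip_force: 0.0
time_s: 4.78
eef_pos: [534.5, 95.4, 231.3]
ee_rot: [0.0, 0.912, -0.411, -0.0]
force: [-0.7, -0.7, 0.1]
grip_width: 1.005
grip_force: 0.0
3748 ((534.15673828125, 97.19538116455078), 25.619585037231445) [535.30145938  94.70741226 141.97213168] [535.15103705  96.1263332  141.92172682]
cap_mid 0.91 [533.3  97.1 123.5]
cap_mid 0.89 [473.8  53.3 123.5]
at [534.6  95.4 231.3] yaw -0.847 tilt z [ 0.  0. -1.] q [-0.04  0.35  1.44  0.    1.35  2.38]
shift total [-1.000e-01  7.000e-01  1.193e+02] n 3 per row [-0.   0.2 39.8]
az total 0.003  (q6-> 2.38) rows 1
```

View pics/w2.png

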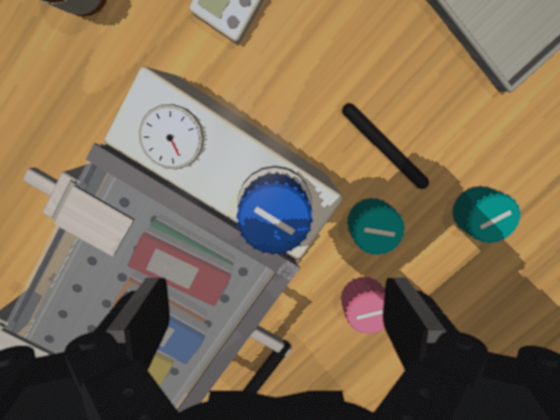

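The blue cap is at pixel (274,213), between the gauge and the pen. Green shows under red and orange under blue, so all five boxes are present. The cap measures 51 mm across with its top at z=142, which matches. I'm descending and gripping it.

```bash
python3 -m jog '[{"tx":-1.2,"ty":-0.4,"tz":40,"ax":0,"ay":0,"az":0,"jaw":-1},{"tx":0,"ty":0,"tz":40,"ax":0,"ay":0,"az":0,"jaw":-1},{"tx":0,"ty":0,"tz":30,"ax":0,"ay":0,"az":0,"jaw":-1},{"tx":0,"ty":0,"tz":13,"ax":0,"ay":0,"az":0,"jaw":-1},{"tx":0,"ty":0,"tz":0,"ax":0,"ay":0,"az":0,"jaw":0.6}]' 40
python3 -m jog '[{"tx":0,"ty":0,"tz":0,"ax":0,"ay":0,"az":0,"jaw":0.6},{"tx":0,"ty":0,"tz":0,"ax":0,"ay":0,"az":0,"jaw":0.6},{"tx":0,"ty":0,"tz":0,"ax":0,"ay":0,"az":0,"jaw":0.6},{"tx":0,"ty":0,"tz":0,"ax":0,"ay":0,"az":0,"jaw":0.6}]' 40
python3 -m jog '[{"tx":0,"ty":0,"tz":-0.15,"ax":0,"ay":0,"az":-0.09,"jaw":0.6},{"tx":0,"ty":0,"tz":-0.3,"ax":0,"ay":0,"az":-0.18,"jaw":0.6},{"tx":0,"ty":0,"tz":-0.3,"ax":0,"ay":0,"az":-0.18,"jaw":0.6},{"tx":0,"ty":0,"tz":-0.3,"ax":0,"ay":0,"az":-0.18,"jaw":0.6},{"tx":0,"ty":0,"tz":-0.3,"ax":0,"ay":0,"az":-0.18,"jaw":0.6}]' 40
```

```text
time_s: 5.55
eef_pos: [534.1, 96.6, 108.3]
ee_rot: [0.0, 0.911, -0.411, -0.0]
force: [0.4, -1.7, 0.9]
grip_width: 0.817
grip_force: 0.0
time_s: 6.05
eef_pos: [534.9, 96.6, 109.8]
ee_rot: [-0.001, 0.911, -0.411, 0.001]
force: [-0.4, -1.1, 6.2]
grip_width: 0.585
grip_force: 42.1
time_s: 6.68
eef_pos: [534.4, 96.6, 110.3]
ee_rot: [-0.0, 1.0, -0.016, 0.001]
force: [-0.2, 0.1, 0.1]
grip_width: 0.578
grip_force: 41.6
```

```bash
python3 -m jog '[{"tx":0,"ty":0,"tz":-0.3,"ax":0,"ay":0,"az":-0.18,"jaw":0.6},{"tx":0,"ty":0,"tz":-0.3,"ax":0,"ay":0,"az":-0.18,"jaw":0.6},{"tx":0,"ty":0,"tz":-0.3,"ax":0,"ay":0,"az":-0.18,"jaw":0.6},{"tx":0,"ty":0,"tz":-0.3,"ax":0,"ay":0,"az":-0.18,"jaw":0.6},{"tx":0,"ty":0,"tz":-0.3,"ax":0,"ay":0,"az":-0.18,"jaw":0.6}]'
python3 -m jog '[{"tx":0,"ty":0,"tz":-0.3,"ax":0,"ay":0,"az":-0.18,"jaw":0.6},{"tx":0,"ty":0,"tz":-0.3,"ax":0,"ay":0,"az":-0.18,"jaw":0.6},{"tx":0,"ty":0,"tz":-0.3,"ax":0,"ay":0,"az":-0.18,"jaw":0.6},{"tx":0,"ty":0,"tz":-0.3,"ax":0,"ay":0,"az":-0.18,"jaw":0.6},{"tx":0,"ty":0,"tz":-0.3,"ax":0,"ay":0,"az":-0.18,"jaw":0.6}]' >/dev/null
python3 -m jog '[{"tx":0,"ty":0,"tz":-0.3,"ax":0,"ay":0,"az":-0.18,"jaw":0.6},{"tx":0,"ty":0,"tz":-0.3,"ax":0,"ay":0,"az":-0.18,"jaw":0.6},{"tx":0,"ty":0,"tz":-0.3,"ax":0,"ay":0,"az":-0.18,"jaw":0.6},{"tx":0,"ty":0,"tz":-0.3,"ax":0,"ay":0,"az":-0.18,"jaw":0.6},{"tx":0,"ty":0,"tz":-0.3,"ax":0,"ay":0,"az":-0.18,"jaw":0.6}]'
python3 -m jog '[{"tx":0,"ty":0,"tz":-0.3,"ax":0,"ay":0,"az":-0.18,"jaw":0.6},{"tx":0,"ty":0,"tz":-0.3,"ax":0,"ay":0,"az":-0.18,"jaw":0.6},{"tx":0,"ty":0,"tz":-0.3,"ax":0,"ay":0,"az":-0.18,"jaw":0.6},{"tx":0,"ty":0,"tz":-0.3,"ax":0,"ay":0,"az":-0.18,"jaw":0.6},{"tx":0,"ty":0,"tz":-0.3,"ax":0,"ay":0,"az":-0.18,"jaw":0.6}]' >/dev/null
python3 -m jog '[{"tx":0,"ty":0,"tz":-0.3,"ax":0,"ay":0,"az":-0.18,"jaw":0.6},{"tx":0,"ty":0,"tz":-0.3,"ax":0,"ay":0,"az":-0.18,"jaw":0.6},{"tx":0,"ty":0,"tz":-0.3,"ax":0,"ay":0,"az":-0.18,"jaw":0.6}]'
python3 -c "
from rig import sense; s=sense(); print(s['joints'].round(3),s['force'],s['wrist_torque'])"
```

```text
time_s: 7.3
eef_pos: [534.4, 96.6, 111.8]
ee_rot: [0.0, 0.907, 0.42, 0.001]
force: [0.9, 0.1, 0.1]
grip_width: 0.574
grip_force: 41.5
time_s: 8.55
eef_pos: [534.3, 96.7, 114.8]
ee_rot: [0.0, 0.235, 0.972, 0.0]
force: [-0.4, 0.2, 0.8]
grip_width: 0.578
grip_force: 41.6
time_s: 9.55
eef_pos: [534.3, 96.5, 117.2]
ee_rot: [0.0, -0.465, 0.886, -0.0]
force: [-0.4, -0.2, 0.2]
grip_width: 0.579
grip_force: 41.6
[-0.037  0.466  1.593 -0.     1.082 -2.574] [-0.36102741 -0.17106701  0.23179204] [-0.05823903 -0.02239289  0.01559646]
```

```bash
python3 -m jog '[{"tx":0,"ty":0,"tz":0,"ax":0,"ay":0,"az":0,"jaw":-0.6},{"tx":0,"ty":0,"tz":0,"ax":0,"ay":0,"az":0,"jaw":-0.6},{"tx":0,"ty":0,"tz":0,"ax":0,"ay":0,"az":0.18,"jaw":-0.6},{"tx":0,"ty":0,"tz":0,"ax":0,"ay":0,"az":0.18,"jaw":-0.6},{"tx":0,"ty":0,"tz":0,"ax":0,"ay":0,"az":0.18,"jaw":-0.6}]'
python3 -m jog '[{"tx":0,"ty":0,"tz":0,"ax":0,"ay":0,"az":0.18,"jaw":-0.6},{"tx":0,"ty":0,"tz":0,"ax":0,"ay":0,"az":0.18,"jaw":-0.6},{"tx":0,"ty":0,"tz":0,"ax":0,"ay":0,"az":0.18,"jaw":-0.6},{"tx":0,"ty":0,"tz":0,"ax":0,"ay":0,"az":0.18,"jaw":-0.6},{"tx":0,"ty":0,"tz":0,"ax":0,"ay":0,"az":0.18,"jaw":-0.6}]' >/dev/null
python3 -m jog '[{"tx":0,"ty":0,"tz":0,"ax":0,"ay":0,"az":0.18,"jaw":-0.6},{"tx":0,"ty":0,"tz":0,"ax":0,"ay":0,"az":0.18,"jaw":-0.6},{"tx":0,"ty":0,"tz":0,"ax":0,"ay":0,"az":0.18,"jaw":-0.6},{"tx":0,"ty":0,"tz":0,"ax":0,"ay":0,"az":0.18,"jaw":-0.6},{"tx":0,"ty":0,"tz":0,"ax":0,"ay":0,"az":0.18,"jaw":-0.6}]' >/dev/null
python3 -m jog '[{"tx":0,"ty":0,"tz":0,"ax":0,"ay":0,"az":0.18,"jaw":-0.6},{"tx":0,"ty":0,"tz":0,"ax":0,"ay":0,"az":0.18,"jaw":-0.6},{"tx":0,"ty":0,"tz":0,"ax":0,"ay":0,"az":0.18,"jaw":-0.6},{"tx":0,"ty":0,"tz":0,"ax":0,"ay":0,"az":0.18,"jaw":-0.6},{"tx":0,"ty":0,"tz":0,"ax":0,"ay":0,"az":0.18,"jaw":-0.6}]' >/dev/null
python3 -m jog '[{"tx":0,"ty":0,"tz":0,"ax":0,"ay":0,"az":0.18,"jaw":-0.6},{"tx":0,"ty":0,"tz":0,"ax":0,"ay":0,"az":0.18,"jaw":-0.6},{"tx":0,"ty":0,"tz":0,"ax":0,"ay":0,"az":0.18,"jaw":-0.6},{"tx":0,"ty":0,"tz":0,"ax":0,"ay":0,"az":0.18,"jaw":-0.6},{"tx":0,"ty":0,"tz":0,"ax":0,"ay":0,"az":0.18,"jaw":-0.6}]' >/dev/null
python3 -m jog '[{"tx":0,"ty":0,"tz":0,"ax":0,"ay":0,"az":0.18,"jaw":-0.6},{"tx":0,"ty":0,"tz":0,"ax":0,"ay":0,"az":0.18,"jaw":-0.6},{"tx":0,"ty":0,"tz":0,"ax":0,"ay":0,"az":0.18,"jaw":-0.6},{"tx":0,"ty":0,"tz":0,"ax":0,"ay":0,"az":0.18,"jaw":-0.6},{"tx":0,"ty":0,"tz":0,"ax":0,"ay":0,"az":0,"jaw":0.6}]' 
python3 -m jog '[{"tx":0,"ty":0,"tz":0,"ax":0,"ay":0,"az":0,"jaw":0.6},{"tx":0,"ty":0,"tz":0,"ax":0,"ay":0,"az":0,"jaw":0.6},{"tx":0,"ty":0,"tz":0,"ax":0,"ay":0,"az":0,"jaw":0.6}]' 40
python3 -c "
from rig import sense; s=sense(); print(s['joints'].round(3),s['force'],s['wrist_torque'])"
```

```text
time_s: 10.18
eef_pos: [534.1, 96.6, 116.6]
ee_rot: [0.0, -0.204, 0.979, 0.0]
force: [0.0, -0.5, -0.6]
grip_width: 0.801
grip_force: 0.0
time_s: 13.3
eef_pos: [534.1, 96.6, 116.6]
ee_rot: [-0.0, 0.929, -0.37, 0.0]
force: [-0.6, 0.2, 0.6]
grip_width: 0.602
grip_force: 0.1
time_s: 13.68
eef_pos: [534.2, 96.5, 116.8]
ee_rot: [-0.0, 0.929, -0.37, 0.0]
force: [0.5, 0.5, 3.1]
grip_width: 0.583
grip_force: 41.0
[-0.037  0.467  1.593 -0.     1.081  2.291] [0.50403975 0.46782622 3.12138089] [-0.05010154  0.04748073  0.08204412]
```

```bash
python3 -m jog '[{"tx":0,"ty":0,"tz":-0.15,"ax":0,"ay":0,"az":-0.09,"jaw":0.6},{"tx":0,"ty":0,"tz":-0.3,"ax":0,"ay":0,"az":-0.18,"jaw":0.6},{"tx":0,"ty":0,"tz":-0.3,"ax":0,"ay":0,"az":-0.18,"jaw":0.6},{"tx":0,"ty":0,"tz":-0.3,"ax":0,"ay":0,"az":-0.18,"jaw":0.6},{"tx":0,"ty":0,"tz":-0.3,"ax":0,"ay":0,"az":-0.18,"jaw":0.6}]'
python3 -m jog '[{"tx":0,"ty":0,"tz":-0.3,"ax":0,"ay":0,"az":-0.18,"jaw":0.6},{"tx":0,"ty":0,"tz":-0.3,"ax":0,"ay":0,"az":-0.18,"jaw":0.6},{"tx":0,"ty":0,"tz":-0.3,"ax":0,"ay":0,"az":-0.18,"jaw":0.6},{"tx":0,"ty":0,"tz":-0.3,"ax":0,"ay":0,"az":-0.18,"jaw":0.6},{"tx":0,"ty":0,"tz":-0.3,"ax":0,"ay":0,"az":-0.18,"jaw":0.6}]' >/dev/null
python3 -m jog '[{"tx":0,"ty":0,"tz":-0.3,"ax":0,"ay":0,"az":-0.18,"jaw":0.6},{"tx":0,"ty":0,"tz":-0.3,"ax":0,"ay":0,"az":-0.18,"jaw":0.6},{"tx":0,"ty":0,"tz":-0.3,"ax":0,"ay":0,"az":-0.18,"jaw":0.6},{"tx":0,"ty":0,"tz":-0.3,"ax":0,"ay":0,"az":-0.18,"jaw":0.6},{"tx":0,"ty":0,"tz":-0.3,"ax":0,"ay":0,"az":-0.18,"jaw":0.6}]' >/dev/null
python3 -m jog '[{"tx":0,"ty":0,"tz":-0.3,"ax":0,"ay":0,"az":-0.18,"jaw":0.6},{"tx":0,"ty":0,"tz":-0.3,"ax":0,"ay":0,"az":-0.18,"jaw":0.6},{"tx":0,"ty":0,"tz":-0.3,"ax":0,"ay":0,"az":-0.18,"jaw":0.6},{"tx":0,"ty":0,"tz":-0.3,"ax":0,"ay":0,"az":-0.18,"jaw":0.6},{"tx":0,"ty":0,"tz":-0.3,"ax":0,"ay":0,"az":-0.18,"jaw":0.6}]'
python3 -m jog '[{"tx":0,"ty":0,"tz":-0.3,"ax":0,"ay":0,"az":-0.18,"jaw":0.6},{"tx":0,"ty":0,"tz":-0.3,"ax":0,"ay":0,"az":-0.18,"jaw":0.6},{"tx":0,"ty":0,"tz":-0.3,"ax":0,"ay":0,"az":-0.18,"jaw":0.6},{"tx":0,"ty":0,"tz":-0.3,"ax":0,"ay":0,"az":-0.18,"jaw":0.6},{"tx":0,"ty":0,"tz":-0.3,"ax":0,"ay":0,"az":-0.18,"jaw":0.6}]' >/dev/null
python3 -m jog '[{"tx":0,"ty":0,"tz":-0.3,"ax":0,"ay":0,"az":-0.18,"jaw":0.6},{"tx":0,"ty":0,"tz":-0.3,"ax":0,"ay":0,"az":-0.18,"jaw":0.6},{"tx":0,"ty":0,"tz":-0.5,"ax":0,"ay":0,"az":0,"jaw":0.6},{"tx":0,"ty":0,"tz":-1,"ax":0,"ay":0,"az":0,"jaw":0.6},{"tx":0,"ty":0,"tz":-1,"ax":0,"ay":0,"az":0,"jaw":0.6}]'
python3 -c "
from rig import sense; s=sense(); print(s['joints'].round(3),s['force'],s['wrist_torque'])"
```

```text
time_s: 14.3
eef_pos: [534.4, 96.6, 118.2]
ee_rot: [-0.0, 1.0, 0.029, 0.001]
force: [0.7, 0.2, 2.2]
grip_width: 0.582
grip_force: 40.9
time_s: 16.18
eef_pos: [534.3, 96.7, 122.6]
ee_rot: [0.0, 0.191, 0.982, 0.0]
force: [1.1, 0.2, 2.7]
grip_width: 0.583
grip_force: 40.9
time_s: 17.42
eef_pos: [533.9, 96.6, 126.8]
ee_rot: [-0.0, -0.421, 0.907, 0.0]
force: [-1.6, 0.4, -0.2]
grip_width: 0.584
grip_force: 41.4
[-0.037  0.454  1.583  0.     1.105 -2.476] [-1.58552908  0.39339303 -0.22478537] [-0.02236833 -0.03114401  0.02099997]
```

```bash
python3 -m jog '[{"tx":0,"ty":0,"tz":-4,"ax":0,"ay":0,"az":0,"jaw":0.6},{"tx":0,"ty":0,"tz":-8,"ax":0,"ay":0,"az":0,"jaw":0.6}]'
python3 -m jog '[{"tx":0,"ty":0,"tz":-15,"ax":0,"ay":0,"az":0,"jaw":0.6},{"tx":0,"ty":0,"tz":-25,"ax":0,"ay":0,"az":0,"jaw":0.6},{"tx":0,"ty":0,"tz":-30,"ax":0,"ay":0,"az":0,"jaw":0.6},{"tx":0,"ty":0,"tz":-10,"ax":0,"ay":0,"az":0,"jaw":0.6},{"tx":0,"ty":0,"tz":0,"ax":0,"ay":0,"az":0,"jaw":0.6}]'
cat >> h.py <<'E'
def tray():
    c=cap("top"); z=np.nan_to_num(xyz(c)[...,2]); P=xyz(c)
    sub=np.zeros(z.shape,bool); sub[145:295,280:425]=1
    rim=(sub&(z>12)&(z<30)).astype(np.uint8)
    n,l,st,_=cv2.connectedComponentsWithStats(rim,connectivity=8)
    # keep components that are tray rim: hull of everything in colour-grey
    hsv=cv2.cvtColor(c["color"],cv2.COLOR_RGB2HSV)
    keep=rim.astype(bool)&(hsv[...,1]<70)
    keep=cv2.morphologyEx(keep.astype(np.uint8),cv2.MORPH_CLOSE,np.ones((5,5)))
    n,l,st,_=cv2.connectedComponentsWithStats(keep); i=1+np.argmax(st[1:,2]*st[1:,3]); k=(l==i)&rim.astype(bool)
    (x,y),(w,h),a=cv2.minAreaRect(P[k][:,:2].astype(np.float32))
    a=np.radians(a); a=(a+np.pi/4)%(np.pi/2)-np.pi/4
    return np.array([x,y]),a,(w,h),c
def tray_pt(dx,dy,t=None):
    o,a,s,_=t or tray(); print("tray",o.round(1),"yaw %.3f"%a,np.round(s))
    return o+np.array([dx*np.cos(a)-dy*np.sin(a),dx*np.sin(a)+dy*np.cos(a)]),a
E
python3 - <<'E'
from h import *
t=tray(); p,a=tray_pt(60,75,t); print(p); plan(p[0],p[1],220,0)
E
```

```text
time_s: 17.68
eef_pos: [533.9, 96.6, 139.2]
ee_rot: [-0.0, -0.421, 0.907, 0.0]
force: [0.5, 0.6, -0.3]
grip_width: 0.582
grip_force: 41.5
time_s: 18.3
eef_pos: [534.1, 96.6, 219.3]
ee_rot: [0.0, -0.421, 0.907, -0.0]
force: [0.4, -0.0, -0.2]
grip_width: 0.582
grip_force: 41.5
tray [ 541.6 -238.9] yaw -0.055 [249. 239.]
[ 605.64127443 -167.34200533]
at [533.8  96.6 218.4] yaw -2.271 tilt z [-0.001  0.    -1.   ] q [-0.04  0.36  1.46  0.    1.32 -2.48]
shift total [ 155.4 -225.1   -1.6] n 6 per row [ 25.9 -37.5  -0.3]
az total -2.271  (q6-> -4.75) rows 13
```

```bash
python3 -m jog '[{"tx":0,"ty":0,"tz":0,"ax":0,"ay":0,"az":0.18,"jaw":0.6},{"tx":0,"ty":0,"tz":0,"ax":0,"ay":0,"az":0.18,"jaw":0.6},{"tx":0,"ty":0,"tz":0,"ax":0,"ay":0,"az":0.18,"jaw":0.6},{"tx":0,"ty":0,"tz":0,"ax":0,"ay":0,"az":0.18,"jaw":0.6},{"tx":0,"ty":0,"tz":0,"ax":0,"ay":0,"az":0.18,"jaw":0.6}]' >/dev/null
python3 -m jog '[{"tx":0,"ty":0,"tz":0,"ax":0,"ay":0,"az":0.18,"jaw":0.6},{"tx":0,"ty":0,"tz":0,"ax":0,"ay":0,"az":0.18,"jaw":0.6},{"tx":0,"ty":0,"tz":0,"ax":0,"ay":0,"az":0.18,"jaw":0.6},{"tx":0,"ty":0,"tz":0,"ax":0,"ay":0,"az":0.18,"jaw":0.6},{"tx":0,"ty":0,"tz":0,"ax":0,"ay":0,"az":0.18,"jaw":0.6}]'
python3 -m jog '[{"tx":-42.4,"ty":-16.7,"tz":0,"ax":0,"ay":0,"az":0,"jaw":0.6},{"tx":-42.4,"ty":-16.7,"tz":0,"ax":0,"ay":0,"az":0,"jaw":0.6},{"tx":-42.4,"ty":-16.7,"tz":0,"ax":0,"ay":0,"az":0,"jaw":0.6},{"tx":-42.4,"ty":-16.7,"tz":0,"ax":0,"ay":0,"az":0,"jaw":0.6},{"tx":-42.4,"ty":-16.7,"tz":0,"ax":0,"ay":0,"az":0,"jaw":0.6}]'
python3 -m jog '[{"tx":-42.4,"ty":-16.7,"tz":0,"ax":0,"ay":0,"az":0,"jaw":0.6},{"tx":0,"ty":0,"tz":0,"ax":0,"ay":0,"az":0,"jaw":0.6}]'
python3 - <<'E'
from h import *
t=tray(); p,a=tray_pt(60,75,t); print(p); plan(p[0],p[1],10)
E
```

```text
time_s: 19.6
eef_pos: [533.6, 96.6, 217.6]
ee_rot: [-0.001, 0.451, 0.893, -0.0]
force: [-0.6, -0.6, -0.5]
grip_width: 0.579
grip_force: 41.5
time_s: 20.23
eef_pos: [593.7, -124.6, 217.6]
ee_rot: [-0.001, 0.448, 0.894, -0.0]
force: [0.3, 0.9, -0.1]
grip_width: 0.582
grip_force: 41.5
time_s: 20.48
eef_pos: [605.5, -170.0, 216.8]
ee_rot: [-0.001, 0.45, 0.893, -0.0]
force: [0.8, 0.7, -0.8]
grip_width: 0.586
grip_force: 41.5
tray [ 538.4 -285.7] yaw -0.063 [156. 239.]
[ 602.99419098 -214.58827378]
at [ 605.4 -168.2  217.1] yaw 2.210 tilt z [-0.003  0.001 -1.   ] q [-0.46  0.56  1.17  0.    1.41 -1.1 ]
shift total [-36.4 -29.4 207.1] n 5 per row [-7.3 -5.9 41.4]
```

The size check flags this tray reading: the arm hides part of it. The far wall, at y=-363.5, has not moved, so the earlier pose holds.

```bash
python3 -m jog '[{"tx":0,"ty":0,"tz":50,"ax":0,"ay":0,"az":0,"jaw":0.6},{"tx":0,"ty":0,"tz":50,"ax":0,"ay":0,"az":0,"jaw":0.6},{"tx":0,"ty":0,"tz":50,"ax":0,"ay":0,"az":0,"jaw":0.6},{"tx":0,"ty":0,"tz":40,"ax":0,"ay":0,"az":0,"jaw":0.6},{"tx":0,"ty":0,"tz":14,"ax":0,"ay":0,"az":0,"jaw":0.6}]'
python3 -m jog '[{"tx":0,"ty":0,"tz":2,"ax":0,"ay":0,"az":0,"jaw":0.6},{"tx":0,"ty":0,"tz":2,"ax":0,"ay":0,"az":0,"jaw":0.6}]'
```

```text
time_s: 21.15
eef_pos: [604.5, -165.6, 12.4]
ee_rot: [-0.002, 0.448, 0.894, 0.0]
force: [1.3, -0.2, -0.3]
grip_width: 0.582
grip_force: 41.7
time_s: 21.4
eef_pos: [606.8, -167.4, 12.6]
ee_rot: [0.001, 0.448, 0.894, 0.0]
force: [-0.2, 0.5, 0.2]
grip_width: 0.582
grip_force: 41.7
```

```bash
python3 -m jog '[{"tx":0,"ty":0,"tz":0,"ax":0,"ay":0,"az":0,"jaw":0.6},{"tx":0,"ty":0,"tz":0,"ax":0,"ay":0,"az":0,"jaw":0.6}]'
python3 -m jog '[{"tx":0,"ty":0,"tz":2,"ax":0,"ay":0,"az":0,"jaw":0.6},{"tx":0,"ty":0,"tz":1,"ax":0,"ay":0,"az":0,"jaw":0.6}]'
```

```text
time_s: 21.65
eef_pos: [606.2, -167.4, 11.8]
ee_rot: [0.001, 0.448, 0.894, -0.0]
force: [-0.1, -0.4, 0.2]
grip_width: 0.581
grip_force: 41.7
time_s: 21.9
eef_pos: [605.8, -167.3, 7.9]
ee_rot: [-0.0, 0.448, 0.894, -0.0]
force: [-0.7, -0.1, -0.4]
grip_width: 0.58
grip_force: 41.7
```

```bash
python3 -m jog '[{"tx":0,"ty":0,"tz":1,"ax":0,"ay":0,"az":0,"jaw":0.6},{"tx":0,"ty":0,"tz":0,"ax":0,"ay":0,"az":0,"jaw":0.6}]'
python3 -m jog '[{"tx":0,"ty":0,"tz":1,"ax":0,"ay":0,"az":0,"jaw":0.6},{"tx":0,"ty":0,"tz":0,"ax":0,"ay":0,"az":0,"jaw":0.6}]'
```

```text
time_s: 22.15
eef_pos: [605.9, -167.3, 7.5]
ee_rot: [-0.0, 0.448, 0.894, -0.0]
force: [-2.2, 0.7, 5.5]
grip_width: 0.582
grip_force: 42.1
time_s: 22.4
eef_pos: [605.9, -167.3, 7.5]
ee_rot: [0.0, 0.448, 0.894, -0.0]
force: [-5.3, 1.4, 13.1]
grip_width: 0.584
grip_force: 42.8
```

```bash
python3 -m jog '[{"tx":0,"ty":0,"tz":-0.5,"ax":0,"ay":0,"az":0,"jaw":-0.5},{"tx":0,"ty":0,"tz":0,"ax":0,"ay":0,"az":0,"jaw":-0.5},{"tx":0,"ty":0,"tz":0,"ax":0,"ay":0,"az":0,"jaw":-0.5}]'
python3 -m jog '[{"tx":0,"ty":0,"tz":-20,"ax":0,"ay":0,"az":0,"jaw":-0.5},{"tx":0,"ty":0,"tz":-50,"ax":0,"ay":0,"az":0,"jaw":-0.5},{"tx":0,"ty":0,"tz":-50,"ax":0,"ay":0,"az":0,"jaw":-0.5},{"tx":0,"ty":0,"tz":-50,"ax":0,"ay":0,"az":0,"jaw":-0.5},{"tx":0,"ty":0,"tz":-40,"ax":0,"ay":0,"az":0,"jaw":-0.5}]'
python3 - <<'E'
from h import *
c=cap("wrist"); P,m=capfit(c); p=P[m&(P[...,2]<60)]; print("cap",len(p),np.median(p,0))
plan(433.4,245.8,217,1.708)
E
```

```text
time_s: 22.78
eef_pos: [605.8, -167.3, 6.3]
ee_rot: [-0.0, 0.448, 0.894, 0.0]
force: [0.4, 0.2, -0.0]
grip_width: 0.745
grip_force: 0.0
time_s: 23.4
eef_pos: [605.9, -167.2, 220.4]
ee_rot: [0.002, 0.448, 0.894, 0.0]
force: [-0.5, -1.0, 0.1]
grip_width: 0.753
grip_force: 0.0
cap 1575 [ 609.79377428 -167.60815094   40.01996655]
at [ 607.3 -167.9  225.9] yaw 2.212 tilt z [ 0.01  -0.005 -1.   ] q [-0.46  0.55  1.17 -0.    1.42 -1.1 ]
shift total [435.6 108.    5.1] n 9 per row [48.4 12.   0.6]
az total 0.504  (q6-> -0.59) rows 3
```

The cap stands in the tray at (610,-168) with its top at z=40, as it should be. Next is the lid bar.

```bash
python3 -m jog '[{"tx":48.4,"ty":12,"tz":0,"ax":0,"ay":0,"az":0,"jaw":0.3},{"tx":48.4,"ty":12,"tz":0,"ax":0,"ay":0,"az":0,"jaw":0.3},{"tx":48.4,"ty":12,"tz":0,"ax":0,"ay":0,"az":0,"jaw":0.3},{"tx":48.4,"ty":12,"tz":0,"ax":0,"ay":0,"az":0,"jaw":0.3},{"tx":48.4,"ty":12,"tz":0,"ax":0,"ay":0,"az":0,"jaw":0.3}]' >/dev/null
python3 -m jog '[{"tx":48.4,"ty":12,"tz":0,"ax":0,"ay":0,"az":0,"jaw":0.3},{"tx":48.4,"ty":12,"tz":0,"ax":0,"ay":0,"az":0,"jaw":0.3},{"tx":48.4,"ty":12,"tz":0,"ax":0,"ay":0,"az":0,"jaw":0.3},{"tx":48.4,"ty":12,"tz":0,"ax":0,"ay":0,"az":0,"jaw":0.3},{"tx":0,"ty":0,"tz":0,"ax":0,"ay":0,"az":0.17,"jaw":0.3}]' 
python3 -m jog '[{"tx":0,"ty":0,"tz":0,"ax":0,"ay":0,"az":0.17,"jaw":0.3},{"tx":0,"ty":0,"tz":0,"ax":0,"ay":0,"az":0.164,"jaw":0.3},{"tx":0,"ty":0,"tz":0,"ax":0,"ay":0,"az":0,"jaw":0.3}]' 
python3 - <<'E'
from h import *
c=cap("wrist"); save(c,"w3.png"); P=xyz(c); dump(c,"w3.npz")
d=(c["color"].max(2)<60)&(P[...,2]>85)&(P[...,2]<112)
v,u=np.nonzero(d); k=v<330; p=P[v[k],u[k]]; print(len(p),cv2.minAreaRect(p[:,:2].astype(np.float32)),np.median(p,0))
for q in("lid_bar","lid_hinge"):
  for n in("wrist","top"):
    cc=c if n=="wrist" else cap("top")
    print(q,n,[(at_z(cc,r["centre"],95.5).round(1),r["conf"]) for r in place_of(q,n)[:2]])
plan(433.4,245.8,120,1.708)
E
```

```text
time_s: 24.7
eef_pos: [430.5, 248.9, 217.7]
ee_rot: [0.0, 0.522, 0.853, 0.001]
force: [0.7, -0.3, 0.1]
grip_width: 0.352
grip_force: 0.0
time_s: 25.08
eef_pos: [431.9, 246.5, 217.4]
ee_rot: [0.0, 0.656, 0.754, 0.001]
force: [-0.5, -0.1, -0.6]
grip_width: 0.35
grip_force: 0.0
1188 ((433.3858337402344, 232.359619140625), (10.173321723937988, 87.61947631835938), 8.838301658630371) [433.5588443  232.78645568 100.792299  ]
lid_bar wrist [(array([430.2, 247.4,  95.5]), 0.65)]
lid_bar top []
lid_hinge wrist []
lid_hinge top [(array([654.3, 282. ,  95.5]), 0.68)]
at [431.9 246.4 216.6] yaw 1.709 tilt z [ 0.  0. -1.] q [0.28 0.26 1.6  0.   1.28 0.14]
shift total [-0.8  1.4 96.6] n 2 per row [-0.4  0.7 48.3]
az total 0.001  (q6-> 0.15) rows 1
```

View pics/w3.png

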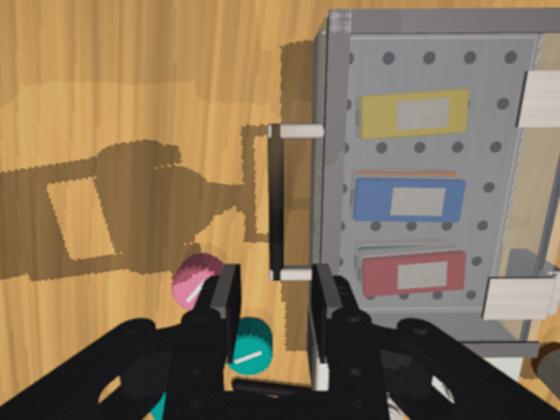

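The wrist view shows the bar at column 276, rows 125–275, centred between the fingers. Yellow, blue (on orange) and red (on green) lie in the chamber. The bar top reads z=100.8, as expected. I'm descending to grip the bar.

```bash
python3 -m jog '[{"tx":0,"ty":1.1,"tz":50,"ax":0,"ay":0,"az":0,"jaw":0.45},{"tx":0,"ty":0,"tz":40,"ax":0,"ay":0,"az":0,"jaw":0.45},{"tx":0,"ty":0,"tz":20,"ax":0,"ay":0,"az":0,"jaw":0.45},{"tx":0,"ty":0,"tz":18,"ax":0,"ay":0,"az":0,"jaw":0.45},{"tx":0,"ty":0,"tz":10,"ax":0,"ay":0,"az":0,"jaw":0.45}]'
python3 -m jog '[{"tx":0,"ty":0,"tz":0,"ax":0,"ay":0,"az":0,"jaw":0.45},{"tx":0,"ty":0,"tz":0,"ax":0,"ay":0,"az":0,"jaw":1},{"tx":0,"ty":0,"tz":0,"ax":0,"ay":0,"az":0,"jaw":1},{"tx":0,"ty":0,"tz":0,"ax":0,"ay":0,"az":0,"jaw":1}]' 25
python3 -c "
from rig import sense; s=sense(); print(s['joints'].round(3),s['force'],s['wrist_torque'])"
```

```text
time_s: 26.05
eef_pos: [432.8, 246.5, 77.8]
ee_rot: [-0.0, 0.657, 0.754, -0.0]
force: [-0.0, 0.7, -0.3]
grip_width: 0.274
grip_force: 0.0
time_s: 26.55
eef_pos: [432.1, 246.5, 79.0]
ee_rot: [-0.001, 0.657, 0.754, -0.001]
force: [-5.8, -1.5, 2.5]
grip_width: 0.125
grip_force: 25.3
[0.282 0.436 1.762 0.    0.945 0.145] [-5.7659382  -1.54947441  2.45054443] [-0.22509065  0.92946381  0.05523788]
```

```bash
cat > arc.py <<'E'
import numpy as np
Rr,d=216,17
phi=np.concatenate([[0,.03,.08,.16],np.linspace(.26,1.66,15),[1.72,1.76,1.79]])
alp=np.interp(phi,[0,.5,1.6,2],[0,0,.55,.55])
def pose(p,a):
    b=np.array([-Rr*np.cos(p),Rr*np.sin(p)]); return b+d*np.array([np.sin(a),-np.cos(a)])
for k in range(1,len(phi)):
    s=pose(phi[k],alp[k])-pose(phi[k-1],alp[k-1]); a=alp[k-1]
    print(k,"phi %.2f ty %.1f tz %.1f ax %.3f"%(phi[k],s@[np.cos(a),np.sin(a)],s@[np.sin(a),-np.cos(a)],-(alp[k]-alp[k-1])), pose(phi[k],alp[k]).round(0))
E
python3 arc.py
```

```text
1 phi 0.03 ty 0.1 tz -6.5 ax -0.000 [-216.  -11.]
2 phi 0.08 ty 0.6 tz -10.8 ax -0.000 [-215.    0.]
3 phi 0.16 ty 2.1 tz -17.2 ax -0.000 [-213.   17.]
4 phi 0.26 ty 4.5 tz -21.1 ax -0.000 [-209.   39.]
5 phi 0.36 ty 6.6 tz -20.6 ax -0.000 [-202.   59.]
6 phi 0.46 ty 8.6 tz -19.8 ax -0.000 [-194.   79.]
7 phi 0.56 ty 11.1 tz -18.9 ax -0.030 [-182.   98.]
8 phi 0.66 ty 13.7 tz -17.3 ax -0.050 [-169.  115.]
9 phi 0.76 ty 16.2 tz -15.2 ax -0.050 [-154.  132.]
10 phi 0.86 ty 18.3 tz -12.8 ax -0.050 [-138.  147.]
11 phi 0.96 ty 20.0 tz -10.0 ax -0.050 [-120.  160.]
12 phi 1.06 ty 21.3 tz -7.0 ax -0.050 [-101.  172.]
13 phi 1.16 ty 22.1 tz -3.9 ax -0.050 [-81. 182.]
14 phi 1.26 ty 22.4 tz -0.7 ax -0.050 [-60. 190.]
15 phi 1.36 ty 22.3 tz 2.5 ax -0.050 [-38. 196.]
16 phi 1.46 ty 21.7 tz 5.7 ax -0.050 [-16. 200.]
17 phi 1.56 ty 20.6 tz 8.8 ax -0.050 [  6. 201.]
18 phi 1.66 ty 18.5 tz 11.6 ax -0.020 [ 28. 201.]
19 phi 1.72 ty 10.2 tz 8.0 ax -0.000 [ 41. 199.]
20 phi 1.76 ty 6.5 tz 5.7 ax -0.000 [ 50. 198.]
21 phi 1.79 ty 4.7 tz 4.4 ax -0.000 [ 56. 196.]
```

```bash
python3 -m jog '[{"tx":0,"ty":0.1,"tz":-6.5,"ax":0,"ay":0,"az":0,"jaw":1},{"tx":0,"ty":0.6,"tz":-10.8,"ax":0,"ay":0,"az":0,"jaw":1},{"tx":0,"ty":2.1,"tz":-17.2,"ax":0,"ay":0,"az":0,"jaw":1},{"tx":0,"ty":0,"tz":0,"ax":0,"ay":0,"az":0,"jaw":1}]'
python3 -m jog '[{"tx":0,"ty":4.5,"tz":-21.1,"ax":0,"ay":0,"az":0,"jaw":1},{"tx":0,"ty":6.6,"tz":-20.6,"ax":0,"ay":0,"az":0,"jaw":1},{"tx":0,"ty":8.6,"tz":-19.8,"ax":0,"ay":0,"az":0,"jaw":1},{"tx":0,"ty":0,"tz":0,"ax":0,"ay":0,"az":0,"jaw":1}]'
```

```text
time_s: 27.05
eef_pos: [435.7, 247.0, 114.6]
ee_rot: [0.0, 0.657, 0.754, 0.0]
force: [-4.7, -0.2, -1.8]
grip_width: 0.125
grip_force: 24.8
time_s: 27.55
eef_pos: [456.1, 250.0, 176.2]
ee_rot: [0.001, 0.657, 0.754, 0.002]
force: [-1.5, 1.5, -1.5]
grip_width: 0.127
grip_force: 24.8
```

```bash
python3 -m jog '[{"tx":0,"ty":11.1,"tz":-18.9,"ax":-0.03,"ay":0,"az":0,"jaw":1},{"tx":0,"ty":13.7,"tz":-17.3,"ax":-0.05,"ay":0,"az":0,"jaw":1},{"tx":0,"ty":16.2,"tz":-15.2,"ax":-0.05,"ay":0,"az":0,"jaw":1},{"tx":0,"ty":18.3,"tz":-12.8,"ax":-0.05,"ay":0,"az":0,"jaw":1},{"tx":0,"ty":20,"tz":-10,"ax":-0.05,"ay":0,"az":0,"jaw":1}]'
python3 -m jog '[{"tx":0,"ty":21.3,"tz":-7,"ax":-0.05,"ay":0,"az":0,"jaw":1},{"tx":0,"ty":22.1,"tz":-3.9,"ax":-0.05,"ay":0,"az":0,"jaw":1},{"tx":0,"ty":22.4,"tz":-0.7,"ax":-0.05,"ay":0,"az":0,"jaw":1},{"tx":0,"ty":0,"tz":0,"ax":0,"ay":0,"az":0,"jaw":1}]'
python3 -c "
from rig import sense; s=sense(); print(s['joints'].round(3),s['force'],s['wrist_torque'])"
```

```text
time_s: 28.18
eef_pos: [528.9, 260.2, 258.1]
ee_rot: [0.077, 0.652, 0.749, 0.088]
force: [-3.6, 3.4, 0.2]
grip_width: 0.122
grip_force: 25.1
time_s: 28.68
eef_pos: [589.5, 268.5, 286.6]
ee_rot: [0.125, 0.645, 0.74, 0.144]
force: [-3.4, 4.0, 4.0]
grip_width: 0.127
grip_force: 25.5
[ 0.266  0.361  1.336 -0.054  1.064  0.146] [-3.37647654  3.97143552  3.96962787] [0.61598725 0.40520521 0.31260264]
```

```bash
python3 -m jog '[{"tx":0,"ty":22.3,"tz":2.5,"ax":-0.05,"ay":0,"az":0,"jaw":1},{"tx":0,"ty":21.7,"tz":5.7,"ax":-0.05,"ay":0,"az":0,"jaw":1},{"tx":0,"ty":20.6,"tz":8.8,"ax":-0.05,"ay":0,"az":0,"jaw":1},{"tx":0,"ty":18.5,"tz":11.6,"ax":-0.02,"ay":0,"az":0,"jaw":1},{"tx":0,"ty":0,"tz":0,"ax":0,"ay":0,"az":0,"jaw":1}]'
python3 -m jog '[{"tx":0,"ty":10.2,"tz":8,"ax":0,"ay":0,"az":0,"jaw":1},{"tx":0,"ty":6.5,"tz":5.7,"ax":0,"ay":0,"az":0,"jaw":1},{"tx":0,"ty":2.4,"tz":2.2,"ax":0,"ay":0,"az":0,"jaw":1},{"tx":0,"ty":0,"tz":0,"ax":0,"ay":0,"az":0,"jaw":1}]'
python3 -c "
from rig import sense; s=sense(); print(s['joints'].round(3),s['force'],s['wrist_torque'])"
```

```text
time_s: 29.3
eef_pos: [676.8, 280.5, 296.4]
ee_rot: [0.179, 0.632, 0.725, 0.206]
force: [-1.3, 4.2, 0.6]
grip_width: 0.128
grip_force: 24.9
time_s: 29.8
eef_pos: [700.0, 283.7, 292.3]
ee_rot: [0.179, 0.632, 0.726, 0.205]
force: [-1.3, 4.1, -1.3]
grip_width: 0.123
grip_force: 25.4
[ 0.251  0.532  1.117 -0.073  0.947  0.139] [-1.27007155  4.14643221 -1.29818768] [0.50937591 0.62488944 0.49574879]
```

```bash
python3 -m jog '[{"tx":0,"ty":0,"tz":0,"ax":0,"ay":0,"az":0,"jaw":0.45},{"tx":0,"ty":0,"tz":0,"ax":0,"ay":0,"az":0,"jaw":0.45},{"tx":0,"ty":0,"tz":0,"ax":0,"ay":0,"az":0,"jaw":0.45}]'
python3 -m jog '[{"tx":0,"ty":0,"tz":-15,"ax":0,"ay":0,"az":0,"jaw":0.45},{"tx":0,"ty":0,"tz":-30,"ax":0,"ay":0,"az":0,"jaw":0.45},{"tx":0,"ty":0,"tz":-30,"ax":0,"ay":0,"az":0,"jaw":0.45},{"tx":0,"ty":-40,"tz":-10,"ax":0,"ay":0,"az":0,"jaw":0.45},{"tx":0,"ty":-50,"tz":0,"ax":0.15,"ay":0,"az":0,"jaw":0.45}]'
python3 -m jog '[{"tx":0,"ty":-50,"tz":0,"ax":0.15,"ay":0,"az":0,"jaw":0.45},{"tx":0,"ty":-30,"tz":0,"ax":0.15,"ay":0,"az":0,"jaw":0.45},{"tx":0,"ty":-20,"tz":0,"ax":0.1,"ay":0,"az":0,"jaw":0.45},{"tx":0,"ty":0,"tz":0,"ax":0,"ay":0,"az":0,"jaw":0.45}]'
python3 - <<'E'
from h import *
c=cap("side"); save(c,"s2.png"); plan(556,255,260,1.708)
c=cap("wrist"); save(c,"w4.png")
E
```

```text
time_s: 30.18
eef_pos: [699.6, 282.9, 293.0]
ee_rot: [0.179, 0.632, 0.725, 0.205]
force: [0.3, 0.2, 0.3]
grip_width: 0.275
grip_force: 0.0
time_s: 30.8
eef_pos: [576.8, 266.6, 319.6]
ee_rot: [0.13, 0.644, 0.739, 0.15]
force: [-0.0, -0.7, -0.5]
grip_width: 0.273
grip_force: 0.0
time_s: 31.3
eef_pos: [485.4, 253.8, 290.1]
ee_rot: [0.001, 0.657, 0.754, 0.001]
force: [0.1, -1.1, 0.0]
grip_width: 0.274
grip_force: 0.0
at [485.6 253.8 290. ] yaw 1.708 tilt z [ 0.003  0.    -1.   ] q [ 0.27  0.33  1.32 -0.    1.49  0.13]
shift total [-8.5 69.8 30.3] n 2 per row [-4.2 34.9 15.1]
az total -0.000  (q6-> 0.13) rows 1
```

View pics/s2.png

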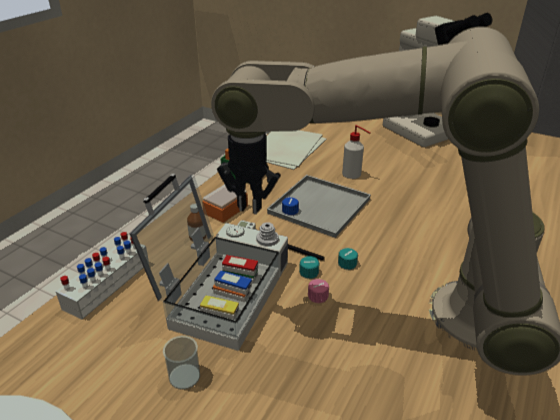

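View pics/w4.png

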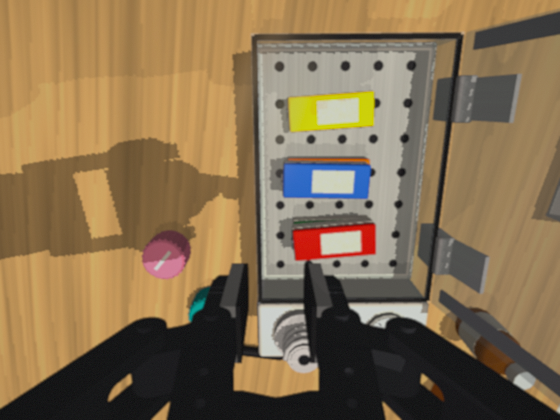

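The lid stands open at side pixel (170,235) and the neck is bare. In the wrist view, yellow is at (333,111), blue over orange at (326,180), and red over green at (335,240). Next I measure the boxes.

```bash
cat >> h.py <<'E'
HUE=dict(red=((0,8),(172,180)),orange=((9,20),),yellow=((24,36),),green=((45,85),),blue=((105,125),))
def box(c,col,ztop,xr=(440,660),yr=(120,400),tol=7):
    P=xyz(c); hsv=cv2.cvtColor(c["color"],cv2.COLOR_RGB2HSV); h=hsv[...,0]
    m=sum(((h>=a)&(h<=b)) for a,b in HUE[col])>0
    Q=np.nan_to_num(P)
    m&=(hsv[...,1]>110)&(hsv[...,2]>60)&(abs(Q[...,2]-ztop)<tol)&(Q[...,0]>xr[0])&(Q[...,0]<xr[1])&(Q[...,1]>yr[0])&(Q[...,1]<yr[1])
    m=cv2.morphologyEx(m.astype(np.uint8),cv2.MORPH_OPEN,np.ones((2,2)))
    n,l,st,_=cv2.connectedComponentsWithStats(m)
    if n<2: return None
    m=l==1+np.argmax(st[1:,4]); v,u=np.nonzero(m); z=np.median(P[m][:,2])
    ray=np.array([at_z(c,(a,b),ztop)[:2] for a,b in zip(u,v)],np.float32)
    (x,y),(w,hh),a=cv2.minAreaRect(ray)
    if w<hh: a+=90; w,hh=hh,w
    a=(a+90)%180-90
    return np.array([x,y]).round(1),round(float(np.radians(a)),3),(round(w,1),round(hh,1)),round(float(z),1),int(m.sum())
E
python3 - <<'E'
from h import *
c=cap("wrist"); dump(c,"w4.npz")
for col,z in(("red",86.5),("blue",86.5),("yellow",62.5),("green",62.5),("orange",62.5)): print(col,box(c,col,z))
c=cap("top"); 
for col,z in(("red",86.5),("blue",86.5),("yellow",62.5)): print("top",col,box(c,col,z))
tray_pt(0,0)
E
```

```text
red (array([553.3, 201.5]), 0.227, (83.3, 34.6), nan, 1769)
blue (array([534.1, 262.5]), 0.117, (83.2, 33.5), nan, 1882)
yellow (array([530.8, 325.9]), 0.21, (82.4, 33.2), nan, 1977)
green None
orange (array([537.6, 280.1]), 0.099, (81.4, 4.9), nan, 282)
top red (array([525.1, 191.3]), -1.34, (32.8, 29.8), 85.8, 108)
top blue (array([504.3, 255.3]), -1.552, (32.8, 26.6), nan, 97)
top yellow None
tray [ 541.4 -239.2] yaw -0.054 [249. 240.]
```

Sizes match 84 × 34. I take red first, with the tool's x axis pointing back towards the robot so that the camera stays clear of the lid.

```bash
python3 -c "
import numpy as np
from h import *
c=capture('wrist'); print(c['mount'].round(2).tolist())"
python3 -m jog '[{"tx":0,"ty":0,"tz":0,"ax":0,"ay":0,"az":-0.18,"jaw":-0.08},{"tx":0,"ty":0,"tz":0,"ax":0,"ay":0,"az":-0.18,"jaw":-0.08},{"tx":0,"ty":0,"tz":0,"ax":0,"ay":0,"az":-0.18,"jaw":-0.08},{"tx":0,"ty":0,"tz":0,"ax":0,"ay":0,"az":-0.18,"jaw":-0.08},{"tx":0,"ty":0,"tz":0,"ax":0,"ay":0,"az":-0.18,"jaw":-0.08}]' >/dev/null
python3 -m jog '[{"tx":0,"ty":0,"tz":0,"ax":0,"ay":0,"az":-0.18,"jaw":-0.08},{"tx":0,"ty":0,"tz":0,"ax":0,"ay":0,"az":-0.18,"jaw":-0.08},{"tx":0,"ty":0,"tz":0,"ax":0,"ay":0,"az":-0.18,"jaw":-0.08},{"tx":0,"ty":0,"tz":0,"ax":0,"ay":0,"az":-0.18,"jaw":-0.08},{"tx":0,"ty":0,"tz":0,"ax":0,"ay":0,"az":-0.041,"jaw":-0.08}]'
python3 -c "
from h import *
plan(553.3,201.5,120,0.227+np.pi)"
```

```text
[[0.0, 0.96, 0.29, 75.31], [1.0, -0.0, -0.0, -0.99], [-0.0, 0.29, -0.96, -142.73], [0.0, 0.0, 0.0, 1.0]]
time_s: 32.85
eef_pos: [485.3, 253.8, 289.4]
ee_rot: [0.0, -0.115, 0.993, -0.0]
force: [0.6, 0.5, -0.1]
grip_width: 0.538
grip_force: 0.0
at [485.3 253.8 289.4] yaw -2.911 tilt z [ 0.001  0.    -1.   ] q [ 0.27  0.33  1.32 -0.    1.49 -1.53]
shift total [-54.2 -66.4 169.4] n 4 per row [-13.5 -16.6  42.4]
az total 0.003  (q6-> -1.53) rows 1
```

```bash
python3 -m jog '[{"tx":-27,"ty":-33,"tz":0,"ax":0,"ay":0,"az":0,"jaw":-0.08},{"tx":-27.2,"ty":-33.4,"tz":30,"ax":0,"ay":0,"az":0,"jaw":-0.08},{"tx":0,"ty":0,"tz":50,"ax":0,"ay":0,"az":0,"jaw":-0.08},{"tx":0,"ty":0,"tz":50,"ax":0,"ay":0,"az":0,"jaw":-0.08},{"tx":0,"ty":0,"tz":40,"ax":0,"ay":0,"az":0,"jaw":-0.08}]'
python3 -m jog '[{"tx":0,"ty":0,"tz":0,"ax":0,"ay":0,"az":0,"jaw":-0.08},{"tx":0,"ty":0,"tz":0,"ax":0,"ay":0,"az":0,"jaw":-0.08}]'
python3 - <<'E'
from h import *
plan(553.3,201.5,65,0.227+np.pi)
c=cap("top")
P=xyz(c); save(c,"t4.png",(140,150,260,240),5)
c=cap("wrist"); print(box(c,"red",86.5))
E
```

```text
time_s: 33.48
eef_pos: [552.6, 201.2, 117.4]
ee_rot: [-0.0, -0.113, 0.994, -0.0]
force: [1.0, 0.8, -0.3]
grip_width: 0.543
grip_force: 0.0
time_s: 33.72
eef_pos: [553.9, 201.5, 121.3]
ee_rot: [0.002, -0.113, 0.994, 0.0]
force: [-0.1, 0.4, 0.1]
grip_width: 0.538
grip_force: 0.0
at [553.9 201.5 121.3] yaw -2.914 tilt z [ 0.003  0.    -1.   ] q [ 0.15  0.55  1.44 -0.    1.15 -1.65]
shift total [ 0.8  0.1 56.3] n 2 per row [ 0.4  0.1 28.1]
az total 0.000  (q6-> -1.65) rows 1
(array([552.4, 201.5]), 0.226, (83.2, 33.2), nan, 6371)
```

Red re-measured at close range agrees at (552.4,201.5). Descending to grip.

```bash
python3 -m jog '[{"tx":0.8,"ty":0,"tz":30,"ax":0,"ay":0,"az":0,"jaw":-0.08},{"tx":0,"ty":0,"tz":18,"ax":0,"ay":0,"az":0,"jaw":-0.08},{"tx":0,"ty":0,"tz":6,"ax":0,"ay":0,"az":0,"jaw":-0.08},{"tx":0,"ty":0,"tz":0,"ax":0,"ay":0,"az":0,"jaw":-0.08},{"tx":0,"ty":0,"tz":0,"ax":0,"ay":0,"az":0,"jaw":0.6}]' 30
python3 -m jog '[{"tx":0,"ty":0,"tz":0,"ax":0,"ay":0,"az":0,"jaw":0.6},{"tx":0,"ty":0,"tz":0,"ax":0,"ay":0,"az":0,"jaw":0.6},{"tx":0,"ty":0,"tz":0,"ax":0,"ay":0,"az":0,"jaw":0.6}]'
python3 -m jog '[{"tx":0,"ty":0,"tz":-3,"ax":0,"ay":0,"az":0,"jaw":0.6},{"tx":0,"ty":0,"tz":-12,"ax":0,"ay":0,"az":0,"jaw":0.6},{"tx":0,"ty":0,"tz":-30,"ax":0,"ay":0,"az":0,"jaw":0.6},{"tx":0,"ty":0,"tz":-40,"ax":0,"ay":0,"az":0,"jaw":0.6},{"tx":0,"ty":0,"tz":-40,"ax":0,"ay":0,"az":0,"jaw":0.6}]'
python3 - <<'E'
from h import *
p,a=tray_pt(-55,-70); plan(p[0],p[1],190,a+np.pi)
p,a=tray_pt(-55,-70); print(p)
E
```

```text
time_s: 34.45
eef_pos: [552.8, 201.3, 66.4]
ee_rot: [0.001, -0.113, 0.994, 0.0]
force: [-0.9, 0.1, -1.0]
grip_width: 0.392
grip_force: 30.9
time_s: 34.83
eef_pos: [552.8, 201.3, 66.4]
ee_rot: [0.001, -0.113, 0.994, 0.0]
force: [-0.6, 0.2, 5.8]
grip_width: 0.392
grip_force: 31.7
time_s: 35.45
eef_pos: [552.0, 201.1, 192.2]
ee_rot: [0.0, -0.113, 0.994, 0.0]
force: [2.1, -0.5, -1.7]
grip_width: 0.387
grip_force: 31.0
tray [ 541.8 -239. ] yaw -0.054 [249. 240.]
at [553.9 201.5 198. ] yaw -2.914 tilt z [ 0.009  0.001 -1.   ] q [ 0.15  0.48  1.35  0.    1.31 -1.65]
shift total [ 183.4 -478.4    6.7] n 11 per row [ 16.7 -43.5   0.6]
az total 0.282  (q6-> -1.37) rows 2
tray [ 541.3 -239.2] yaw -0.056 [248. 239.]
[ 482.47952055 -306.0270048 ]
```

```bash
python3 -m jog '[{"tx":18.3,"ty":-47.8,"tz":0,"ax":0,"ay":0,"az":0,"jaw":0.6},{"tx":18.3,"ty":-47.8,"tz":0,"ax":0,"ay":0,"az":0,"jaw":0.6},{"tx":18.3,"ty":-47.8,"tz":0,"ax":0,"ay":0,"az":0,"jaw":0.6},{"tx":18.3,"ty":-47.8,"tz":0,"ax":0,"ay":0,"az":0,"jaw":0.6},{"tx":18.3,"ty":-47.8,"tz":0,"ax":0,"ay":0,"az":0,"jaw":0.6}]' >/dev/null
python3 -m jog '[{"tx":18.3,"ty":-47.8,"tz":0,"ax":0,"ay":0,"az":0,"jaw":0.6},{"tx":18.3,"ty":-47.8,"tz":0,"ax":0,"ay":0,"az":0,"jaw":0.6},{"tx":18.3,"ty":-47.8,"tz":0,"ax":0,"ay":0,"az":0,"jaw":0.6},{"tx":18.3,"ty":-47.8,"tz":0,"ax":0,"ay":0,"az":0,"jaw":0.6},{"tx":18.3,"ty":-47.8,"tz":0,"ax":0,"ay":0,"az":0,"jaw":0.6}]'
python3 -m jog '[{"tx":0,"ty":0,"tz":0,"ax":0,"ay":0,"az":0.14,"jaw":0.6},{"tx":0,"ty":0,"tz":0,"ax":0,"ay":0,"az":0.142,"jaw":0.6},{"tx":0,"ty":0,"tz":50,"ax":0,"ay":0,"az":0,"jaw":0.6},{"tx":0,"ty":0,"tz":50,"ax":0,"ay":0,"az":0,"jaw":0.6},{"tx":0,"ty":0,"tz":0,"ax":0,"ay":0,"az":0,"jaw":0.6}]'
python3 - <<'E'
from h import *
t=tray(); print(t[0],t[2]); plan(482.5,-306,7,-.055+np.pi)
E
```

```text
time_s: 36.8
eef_pos: [480.9, -307.2, 190.0]
ee_rot: [-0.0, -0.113, 0.994, 0.0]
force: [0.5, -0.2, -0.7]
grip_width: 0.395
grip_force: 31.0
time_s: 37.42
eef_pos: [480.0, -304.3, 87.3]
ee_rot: [-0.003, 0.027, 1.0, 0.003]
force: [0.3, 0.1, -0.8]
grip_width: 0.389
grip_force: 30.9
[ 541.45526123 -238.86932373] (248.12564086914062, 238.77589416503906)
at [ 481.3 -305.5   90.2] yaw 3.087 tilt z [-0.002  0.002 -1.   ] q [-0.77  0.55  1.53 -0.    1.06 -2.29]
shift total [-1.4 -0.5 83.2] n 2 per row [-0.7 -0.3 41.6]
az total 0.000  (q6-> -2.29) rows 1
```

```bash
python3 -m jog '[{"tx":-1,"ty":0,"tz":35,"ax":0,"ay":0,"az":0,"jaw":0.6},{"tx":0,"ty":0,"tz":30,"ax":0,"ay":0,"az":0,"jaw":0.6},{"tx":0,"ty":0,"tz":12,"ax":0,"ay":0,"az":0,"jaw":0.6},{"tx":0,"ty":0,"tz":0,"ax":0,"ay":0,"az":0,"jaw":0.6}]'
python3 -m jog '[{"tx":0,"ty":0,"tz":2,"ax":0,"ay":0,"az":0,"jaw":0.6},{"tx":0,"ty":0,"tz":2,"ax":0,"ay":0,"az":0,"jaw":0.6},{"tx":0,"ty":0,"tz":1,"ax":0,"ay":0,"az":0,"jaw":0.6},{"tx":0,"ty":0,"tz":0,"ax":0,"ay":0,"az":0,"jaw":0.6}]'
```

```text
time_s: 37.98
eef_pos: [483.1, -306.4, 14.5]
ee_rot: [0.001, 0.027, 1.0, -0.0]
force: [0.2, -0.2, 0.8]
grip_width: 0.394
grip_force: 31.0
time_s: 38.48
eef_pos: [482.6, -305.9, 8.4]
ee_rot: [0.0, 0.027, 1.0, -0.0]
force: [-0.0, 0.5, -0.8]
grip_width: 0.387
grip_force: 31.0
```

```bash
python3 -m jog '[{"tx":0,"ty":0,"tz":1,"ax":0,"ay":0,"az":0,"jaw":0.6},{"tx":0,"ty":0,"tz":0.7,"ax":0,"ay":0,"az":0,"jaw":0.6},{"tx":0,"ty":0,"tz":0,"ax":0,"ay":0,"az":0,"jaw":0.6}]'
python3 -m jog '[{"tx":0,"ty":0,"tz":0,"ax":0,"ay":0,"az":0,"jaw":0.05},{"tx":0,"ty":0,"tz":0,"ax":0,"ay":0,"az":0,"jaw":0.05},{"tx":0,"ty":0,"tz":0,"ax":0,"ay":0,"az":0,"jaw":0.05}]'
python3 -m jog '[{"tx":0,"ty":0,"tz":-15,"ax":0,"ay":0,"az":0,"jaw":0.05},{"tx":0,"ty":0,"tz":-40,"ax":0,"ay":0,"az":0,"jaw":0.05},{"tx":0,"ty":0,"tz":-55,"ax":0,"ay":0,"az":0,"jaw":0.05},{"tx":0,"ty":0,"tz":-55,"ax":0,"ay":0,"az":0,"jaw":0.05},{"tx":0,"ty":0,"tz":-55,"ax":0,"ay":0,"az":0,"jaw":-0.08}]'
python3 - <<'E'
from h import *
c=cap("wrist"); print(box(c,"red",27,(380,680),(-400,-80)))
plan(534.1,262.5,220,0.117+np.pi)
E
```

```text
time_s: 38.85
eef_pos: [482.6, -305.9, 7.3]
ee_rot: [0.0, 0.027, 1.0, -0.0]
force: [-3.4, 1.6, 6.4]
grip_width: 0.393
grip_force: 32.0
time_s: 39.22
eef_pos: [482.5, -305.8, 6.5]
ee_rot: [-0.0, 0.027, 1.0, 0.0]
force: [0.8, 0.3, 0.4]
grip_width: 0.473
grip_force: 0.0
time_s: 39.85
eef_pos: [482.3, -305.6, 229.7]
ee_rot: [0.0, 0.027, 1.0, -0.0]
force: [0.5, -0.3, 0.0]
grip_width: 0.536
grip_force: 0.0
(array([ 483.4, -304.3]), -0.054, (82.4, 33.4), nan, 1933)
at [ 484.1 -307.1  237.4] yaw 3.087 tilt z [ 0.01  -0.009 -1.   ] q [-0.77  0.41  1.35  0.    1.37 -2.29]
shift total [-18.8 571.6  12.7] n 12 per row [-1.6 47.6  1.1]
az total -0.171  (q6-> -2.46) rows 1
```

```bash
python3 -m jog '[{"tx":-1.6,"ty":47.6,"tz":0,"ax":0,"ay":0,"az":0,"jaw":-0.08},{"tx":-1.6,"ty":47.6,"tz":0,"ax":0,"ay":0,"az":0,"jaw":-0.08},{"tx":-1.6,"ty":47.6,"tz":0,"ax":0,"ay":0,"az":0,"jaw":-0.08},{"tx":-1.6,"ty":47.6,"tz":0,"ax":0,"ay":0,"az":0,"jaw":-0.08},{"tx":-1.6,"ty":47.6,"tz":0,"ax":0,"ay":0,"az":0,"jaw":-0.08}]' >/dev/null
python3 -m jog '[{"tx":-1.6,"ty":47.6,"tz":0,"ax":0,"ay":0,"az":0,"jaw":-0.08},{"tx":-1.6,"ty":47.6,"tz":0,"ax":0,"ay":0,"az":0,"jaw":-0.08},{"tx":-1.6,"ty":47.6,"tz":0,"ax":0,"ay":0,"az":0,"jaw":-0.08},{"tx":-1.6,"ty":47.6,"tz":0,"ax":0,"ay":0,"az":0,"jaw":-0.08},{"tx":-1.6,"ty":47.6,"tz":0,"ax":0,"ay":0,"az":0,"jaw":-0.08}]' >/dev/null
python3 -m jog '[{"tx":-1.6,"ty":47.6,"tz":0,"ax":0,"ay":0,"az":0,"jaw":-0.08},{"tx":-1.6,"ty":47.6,"tz":0,"ax":0,"ay":0,"az":0,"jaw":-0.08},{"tx":0,"ty":0,"tz":40,"ax":0,"ay":0,"az":-0.171,"jaw":-0.08},{"tx":0,"ty":0,"tz":50,"ax":0,"ay":0,"az":0,"jaw":-0.08},{"tx":0,"ty":0,"tz":0,"ax":0,"ay":0,"az":0,"jaw":-0.08}]'
python3 - <<'E'
from h import *
c=cap("wrist"); b=box(c,"blue",86.5); print(b); print(box(c,"green",62.5))
plan(b[0][0],b[0][1],65,b[1]+np.pi)
E
```

```text
time_s: 41.78
eef_pos: [531.4, 263.1, 134.4]
ee_rot: [-0.003, -0.058, 0.998, -0.001]
force: [0.9, 0.3, 0.6]
grip_width: 0.538
grip_force: 0.0
(array([532.9, 262.9]), 0.12, (82.6, 32.8), nan, 5386)
(array([553.8, 200.9]), 0.166, (82.7, 33.4), nan, 3501)
at [532.9 263.4 137.2] yaw -3.026 tilt z [-0.001 -0.    -1.   ] q [ 0.26  0.55  1.4  -0.    1.19 -1.42]
shift total [-0.1 -0.4 72.2] n 2 per row [-0.  -0.2 36.1]
az total -0.004  (q6-> -1.43) rows 1
```

```bash
python3 -m jog '[{"tx":0,"ty":-0.4,"tz":40,"ax":0,"ay":0,"az":0,"jaw":-0.08},{"tx":0,"ty":0,"tz":22,"ax":0,"ay":0,"az":0,"jaw":-0.08},{"tx":0,"ty":0,"tz":9,"ax":0,"ay":0,"az":0,"jaw":-0.08},{"tx":0,"ty":0,"tz":0,"ax":0,"ay":0,"az":0,"jaw":-0.08},{"tx":0,"ty":0,"tz":0,"ax":0,"ay":0,"az":0,"jaw":0.6}]' 30
python3 -m jog '[{"tx":0,"ty":0,"tz":0,"ax":0,"ay":0,"az":0,"jaw":0.6},{"tx":0,"ty":0,"tz":0,"ax":0,"ay":0,"az":0,"jaw":0.6},{"tx":0,"ty":0,"tz":0,"ax":0,"ay":0,"az":0,"jaw":0.6}]'
python3 -m jog '[{"tx":0,"ty":0,"tz":-3,"ax":0,"ay":0,"az":0,"jaw":0.6},{"tx":0,"ty":0,"tz":-12,"ax":0,"ay":0,"az":0,"jaw":0.6},{"tx":0,"ty":0,"tz":-30,"ax":0,"ay":0,"az":0,"jaw":0.6},{"tx":0,"ty":0,"tz":-40,"ax":0,"ay":0,"az":0,"jaw":0.6},{"tx":0,"ty":0,"tz":-40,"ax":0,"ay":0,"az":0,"jaw":0.6}]'
python3 - <<'E'
from h import *
p,a=tray_pt(-55,-10); print(p); plan(p[0],p[1],190,a+np.pi)
E
```

```text
time_s: 42.45
eef_pos: [534.1, 263.3, 67.6]
ee_rot: [0.002, -0.058, 0.998, 0.0]
force: [0.1, 0.7, -0.6]
grip_width: 0.386
grip_force: 31.0
time_s: 42.82
eef_pos: [534.1, 263.3, 67.6]
ee_rot: [0.002, -0.058, 0.998, 0.0]
force: [-0.9, -0.8, 6.7]
grip_width: 0.39
grip_force: 31.9
time_s: 43.45
eef_pos: [532.9, 263.0, 192.7]
ee_rot: [0.0, -0.058, 0.998, 0.0]
force: [-0.0, 0.5, -1.0]
grip_width: 0.387
grip_force: 31.0
tray [ 541.3 -239.7] yaw -0.057 [250. 239.]
[ 485.79367316 -246.54289727]
at [534.8 263.6 198.6] yaw -3.025 tilt z [ 0.009  0.002 -1.   ] q [ 0.26  0.49  1.33 -0.    1.31 -1.43]
shift total [ 108.  -501.     6.9] n 11 per row [  9.8 -45.5   0.6]
az total 0.174  (q6-> -1.25) rows 1
```

```bash
python3 -m jog '[{"tx":10.8,"ty":-50.1,"tz":0,"ax":0,"ay":0,"az":0,"jaw":0.6},{"tx":10.8,"ty":-50.1,"tz":0,"ax":0,"ay":0,"az":0,"jaw":0.6},{"tx":10.8,"ty":-50.1,"tz":0,"ax":0,"ay":0,"az":0,"jaw":0.6},{"tx":10.8,"ty":-50.1,"tz":0,"ax":0,"ay":0,"az":0,"jaw":0.6},{"tx":10.8,"ty":-50.1,"tz":0,"ax":0,"ay":0,"az":0,"jaw":0.6}]' >/dev/null
python3 -m jog '[{"tx":10.8,"ty":-50.1,"tz":0,"ax":0,"ay":0,"az":0,"jaw":0.6},{"tx":10.8,"ty":-50.1,"tz":0,"ax":0,"ay":0,"az":0,"jaw":0.6},{"tx":10.8,"ty":-50.1,"tz":0,"ax":0,"ay":0,"az":0,"jaw":0.6},{"tx":10.8,"ty":-50.1,"tz":0,"ax":0,"ay":0,"az":0,"jaw":0.6},{"tx":10.8,"ty":-50.1,"tz":0,"ax":0,"ay":0,"az":0,"jaw":0.6}]'
python3 -m jog '[{"tx":0,"ty":0,"tz":0,"ax":0,"ay":0,"az":0.174,"jaw":0.6},{"tx":0,"ty":0,"tz":50,"ax":0,"ay":0,"az":0,"jaw":0.6},{"tx":0,"ty":0,"tz":50,"ax":0,"ay":0,"az":0,"jaw":0.6},{"tx":0,"ty":0,"tz":0,"ax":0,"ay":0,"az":0,"jaw":0.6}]'
python3 - <<'E'
from h import *
t=tray(); p,a=tray_pt(-55,-10,t); print(p); plan(p[0],p[1],8,a+np.pi)
E
```

```text
time_s: 44.75
eef_pos: [483.5, -248.8, 191.3]
ee_rot: [0.0, -0.058, 0.998, -0.0]
force: [0.6, 0.8, -0.6]
grip_width: 0.388
grip_force: 31.0
time_s: 45.25
eef_pos: [482.5, -246.0, 88.6]
ee_rot: [-0.002, 0.029, 1.0, 0.002]
force: [1.0, 0.7, 0.6]
grip_width: 0.389
grip_force: 31.0
tray [ 541.7 -238.8] yaw -0.057 [248. 239.]
[ 486.25304592 -245.66378368]
at [ 483.8 -247.1   91.2] yaw 3.084 tilt z [-0.001  0.001 -1.   ] q [-0.69  0.5   1.61 -0.    1.03 -2.2 ]
shift total [-2.4  1.5 83.2] n 2 per row [-1.2  0.7 41.6]
az total -0.001  (q6-> -2.20) rows 1
```

```bash
python3 -m jog '[{"tx":-2,"ty":1,"tz":35,"ax":0,"ay":0,"az":0,"jaw":0.6},{"tx":0,"ty":0,"tz":30,"ax":0,"ay":0,"az":0,"jaw":0.6},{"tx":0,"ty":0,"tz":12,"ax":0,"ay":0,"az":0,"jaw":0.6},{"tx":0,"ty":0,"tz":2,"ax":0,"ay":0,"az":0,"jaw":0.6},{"tx":0,"ty":0,"tz":0,"ax":0,"ay":0,"az":0,"jaw":0.6}]'
python3 -m jog '[{"tx":0,"ty":0,"tz":2,"ax":0,"ay":0,"az":0,"jaw":0.6},{"tx":0,"ty":0,"tz":1,"ax":0,"ay":0,"az":0,"jaw":0.6},{"tx":0,"ty":0,"tz":1,"ax":0,"ay":0,"az":0,"jaw":0.6},{"tx":0,"ty":0,"tz":0.5,"ax":0,"ay":0,"az":0,"jaw":0.6},{"tx":0,"ty":0,"tz":0,"ax":0,"ay":0,"az":0,"jaw":0.6}]'
```

```text
time_s: 45.92
eef_pos: [486.7, -246.8, 13.1]
ee_rot: [0.001, 0.029, 1.0, -0.001]
force: [0.5, -0.0, -1.2]
grip_width: 0.392
grip_force: 31.0
time_s: 46.55
eef_pos: [486.0, -246.3, 8.5]
ee_rot: [0.0, 0.029, 1.0, -0.0]
force: [-5.1, 3.5, 14.9]
grip_width: 0.391
grip_force: 32.9
```

```bash
python3 -m jog '[{"tx":0,"ty":0,"tz":-0.7,"ax":0,"ay":0,"az":0,"jaw":0.05},{"tx":0,"ty":0,"tz":0,"ax":0,"ay":0,"az":0,"jaw":0.05},{"tx":0,"ty":0,"tz":0,"ax":0,"ay":0,"az":0,"jaw":0.05}]'
python3 -m jog '[{"tx":0,"ty":0,"tz":-15,"ax":0,"ay":0,"az":0,"jaw":0.05},{"tx":0,"ty":0,"tz":-40,"ax":0,"ay":0,"az":0,"jaw":0.05},{"tx":0,"ty":0,"tz":-50,"ax":0,"ay":0,"az":0,"jaw":0.05},{"tx":0,"ty":0,"tz":-50,"ax":0,"ay":0,"az":0,"jaw":0.05},{"tx":0,"ty":0,"tz":-55,"ax":0,"ay":0,"az":0,"jaw":-0.08}]'
python3 - <<'E'
from h import *
c=cap("wrist"); print(box(c,"blue",27,(380,560),(-400,-80)))
plan(553.8,200.9,220,0.17+np.pi)
E
```

```text
time_s: 46.92
eef_pos: [485.9, -246.2, 7.7]
ee_rot: [-0.0, 0.029, 1.0, 0.0]
force: [-0.6, -0.6, 0.1]
grip_width: 0.478
grip_force: 0.0
time_s: 47.55
eef_pos: [485.6, -245.9, 220.4]
ee_rot: [0.0, 0.029, 1.0, -0.0]
force: [0.0, -0.5, 0.2]
grip_width: 0.541
grip_force: 0.0
(array([ 485.9, -244.8]), -0.057, (81.4, 32.6), nan, 1899)
at [ 487.6 -247.4  228.1] yaw 3.084 tilt z [ 0.01  -0.008 -1.   ] q [-0.68  0.36  1.45 -0.    1.33 -2.2 ]
shift total [-40.2 451.4   5.2] n 10 per row [-4.  45.1  0.5]
az total -0.228  (q6-> -2.42) rows 2
```

```bash
python3 -m jog '[{"tx":-4,"ty":45.1,"tz":0,"ax":0,"ay":0,"az":0,"jaw":-0.08},{"tx":-4,"ty":45.1,"tz":0,"ax":0,"ay":0,"az":0,"jaw":-0.08},{"tx":-4,"ty":45.1,"tz":0,"ax":0,"ay":0,"az":0,"jaw":-0.08},{"tx":-4,"ty":45.1,"tz":0,"ax":0,"ay":0,"az":0,"jaw":-0.08},{"tx":-4,"ty":45.1,"tz":0,"ax":0,"ay":0,"az":0,"jaw":-0.08}]' >/dev/null
python3 -m jog '[{"tx":-4,"ty":45.1,"tz":0,"ax":0,"ay":0,"az":0,"jaw":-0.08},{"tx":-4,"ty":45.1,"tz":0,"ax":0,"ay":0,"az":0,"jaw":-0.08},{"tx":-4,"ty":45.1,"tz":0,"ax":0,"ay":0,"az":0,"jaw":-0.08},{"tx":-4,"ty":45.1,"tz":0,"ax":0,"ay":0,"az":0,"jaw":-0.08},{"tx":-4,"ty":45.1,"tz":0,"ax":0,"ay":0,"az":0,"jaw":-0.08}]' >/dev/null
python3 -m jog '[{"tx":0,"ty":0,"tz":0,"ax":0,"ay":0,"az":-0.114,"jaw":-0.08},{"tx":0,"ty":0,"tz":40,"ax":0,"ay":0,"az":-0.114,"jaw":-0.08},{"tx":0,"ty":0,"tz":50,"ax":0,"ay":0,"az":0,"jaw":-0.08},{"tx":0,"ty":0,"tz":0,"ax":0,"ay":0,"az":0,"jaw":-0.08}]'
python3 - <<'E'
from h import *
c=cap("wrist"); b=box(c,"green",62.5); print(b); print(box(c,"orange",62.5))
plan(b[0][0],b[0][1],41,b[1]+np.pi)
E
```

```text
time_s: 49.35
eef_pos: [550.2, 201.5, 125.6]
ee_rot: [-0.003, -0.085, 0.996, -0.0]
force: [-0.8, -0.2, 0.6]
grip_width: 0.539
grip_force: 0.0
(array([554.2, 199.8]), 0.165, (82.5, 32.3), nan, 4469)
(array([537.8, 263.8]), 0.136, (83.9, 34.3), nan, 4863)
at [551.8 201.7 128.4] yaw -2.972 tilt z [-0.001 -0.    -1.   ] q [ 0.15  0.54  1.44  0.    1.16 -1.59]
shift total [-2.2 -2.3 87.4] n 2 per row [-1.1 -1.1 43.7]
az total 0.005  (q6-> -1.58) rows 1
```

```bash
python3 -m jog '[{"tx":-2.2,"ty":-2,"tz":40,"ax":0,"ay":0,"az":0,"jaw":-0.08},{"tx":0,"ty":0,"tz":30,"ax":0,"ay":0,"az":0,"jaw":-0.08},{"tx":0,"ty":0,"tz":12,"ax":0,"ay":0,"az":0,"jaw":-0.08},{"tx":0,"ty":0,"tz":3,"ax":0,"ay":0,"az":0,"jaw":-0.08},{"tx":0,"ty":0,"tz":0,"ax":0,"ay":0,"az":0,"jaw":-0.08}]' 30
python3 -m jog '[{"tx":0,"ty":0,"tz":0,"ax":0,"ay":0,"az":0,"jaw":0.6},{"tx":0,"ty":0,"tz":0,"ax":0,"ay":0,"az":0,"jaw":0.6},{"tx":0,"ty":0,"tz":0,"ax":0,"ay":0,"az":0,"jaw":0.6}]'
python3 -m jog '[{"tx":0,"ty":0,"tz":-3,"ax":0,"ay":0,"az":0,"jaw":0.6},{"tx":0,"ty":0,"tz":-12,"ax":0,"ay":0,"az":0,"jaw":0.6},{"tx":0,"ty":0,"tz":-40,"ax":0,"ay":0,"az":0,"jaw":0.6},{"tx":0,"ty":0,"tz":-50,"ax":0,"ay":0,"az":0,"jaw":0.6},{"tx":0,"ty":0,"tz":-50,"ax":0,"ay":0,"az":0,"jaw":0.6}]'
python3 - <<'E'
from h import *
p,a=tray_pt(-55,50); print(p); plan(p[0],p[1],190,a+np.pi)
E
```

```text
time_s: 50.02
eef_pos: [555.3, 200.3, 44.3]
ee_rot: [0.001, -0.085, 0.996, 0.0]
force: [0.5, -0.1, 0.2]
grip_width: 0.541
grip_force: 0.0
time_s: 50.4
eef_pos: [555.2, 200.3, 44.3]
ee_rot: [0.001, -0.085, 0.996, 0.0]
force: [-0.5, 0.0, 6.2]
grip_width: 0.388
grip_force: 31.6
time_s: 51.02
eef_pos: [554.2, 200.0, 200.2]
ee_rot: [0.0, -0.085, 0.996, 0.0]
force: [0.4, 0.0, -0.8]
grip_width: 0.391
grip_force: 30.7
tray [ 541.3 -239.5] yaw -0.056 [249. 239.]
[ 489.14170778 -186.47007182]
at [556.4 200.5 207.4] yaw -2.971 tilt z [ 0.011  0.002 -1.   ] q [ 0.15  0.47  1.33 -0.    1.33 -1.59]
shift total [ 132.1 -370.    16. ] n 8 per row [ 16.5 -46.2   2. ]
az total 0.226  (q6-> -1.37) rows 2
```

```bash
python3 -m jog '[{"tx":16.5,"ty":-46.2,"tz":0,"ax":0,"ay":0,"az":0,"jaw":0.6},{"tx":16.5,"ty":-46.2,"tz":0,"ax":0,"ay":0,"az":0,"jaw":0.6},{"tx":16.5,"ty":-46.2,"tz":0,"ax":0,"ay":0,"az":0,"jaw":0.6},{"tx":16.5,"ty":-46.2,"tz":0,"ax":0,"ay":0,"az":0,"jaw":0.6},{"tx":16.5,"ty":-46.2,"tz":0,"ax":0,"ay":0,"az":0,"jaw":0.6}]' >/dev/null
python3 -m jog '[{"tx":16.5,"ty":-46.2,"tz":0,"ax":0,"ay":0,"az":0,"jaw":0.6},{"tx":16.5,"ty":-46.2,"tz":0,"ax":0,"ay":0,"az":0,"jaw":0.6},{"tx":16.5,"ty":-46.2,"tz":0,"ax":0,"ay":0,"az":0,"jaw":0.6},{"tx":0,"ty":0,"tz":0,"ax":0,"ay":0,"az":0.113,"jaw":0.6},{"tx":0,"ty":0,"tz":50,"ax":0,"ay":0,"az":0.113,"jaw":0.6}]'
python3 -m jog '[{"tx":0,"ty":0,"tz":55,"ax":0,"ay":0,"az":0,"jaw":0.6},{"tx":0,"ty":0,"tz":0,"ax":0,"ay":0,"az":0,"jaw":0.6}]'
python3 - <<'E'
from h import *
t=tray(); p,a=tray_pt(-55,50,t); print(p); plan(489.1,-186.3,9,-.056+np.pi)
E
```

```text
time_s: 52.32
eef_pos: [488.4, -188.2, 150.4]
ee_rot: [0.003, 0.03, 1.0, -0.002]
force: [0.5, -0.3, -1.6]
grip_width: 0.392
grip_force: 30.7
time_s: 52.58
eef_pos: [485.3, -185.5, 90.6]
ee_rot: [-0.003, 0.028, 1.0, 0.002]
force: [-0.2, -0.8, 0.1]
grip_width: 0.394
grip_force: 30.7
tray [ 541.2 -239.2] yaw -0.055 [249. 239.]
[ 488.96383896 -186.27935021]
at [ 486.8 -186.4   93.3] yaw 3.086 tilt z [-0.001  0.001 -1.   ] q [-0.59  0.46  1.68  0.    1.01 -2.11]
shift total [-2.4  0.2 84.3] n 2 per row [-1.2  0.1 42.1]
az total 0.000  (q6-> -2.11) rows 1
```

```bash
python3 -m jog '[{"tx":-2.2,"ty":0,"tz":35,"ax":0,"ay":0,"az":0,"jaw":0.6},{"tx":0,"ty":0,"tz":30,"ax":0,"ay":0,"az":0,"jaw":0.6},{"tx":0,"ty":0,"tz":14,"ax":0,"ay":0,"az":0,"jaw":0.6},{"tx":0,"ty":0,"tz":2,"ax":0,"ay":0,"az":0,"jaw":0.6},{"tx":0,"ty":0,"tz":0,"ax":0,"ay":0,"az":0,"jaw":0.6}]'
python3 -m jog '[{"tx":0,"ty":0,"tz":1,"ax":0,"ay":0,"az":0,"jaw":0.6},{"tx":0,"ty":0,"tz":1,"ax":0,"ay":0,"az":0,"jaw":0.6},{"tx":0,"ty":0,"tz":1,"ax":0,"ay":0,"az":0,"jaw":0.6},{"tx":0,"ty":0,"tz":0,"ax":0,"ay":0,"az":0,"jaw":0.6}]'
```

```text
time_s: 53.25
eef_pos: [489.9, -187.1, 13.3]
ee_rot: [0.001, 0.028, 1.0, -0.001]
force: [-0.5, -0.1, -1.1]
grip_width: 0.388
grip_force: 30.7
time_s: 53.75
eef_pos: [489.2, -186.7, 9.3]
ee_rot: [0.0, 0.028, 1.0, -0.0]
force: [-1.9, 0.3, 3.5]
grip_width: 0.391
grip_force: 31.3
```

Touchdown at 3.5 N. I release it and go for orange.

```bash
python3 -m jog '[{"tx":0,"ty":0,"tz":0,"ax":0,"ay":0,"az":0,"jaw":0.05},{"tx":0,"ty":0,"tz":0,"ax":0,"ay":0,"az":0,"jaw":0.05},{"tx":0,"ty":0,"tz":0,"ax":0,"ay":0,"az":0,"jaw":0.05}]'
python3 -m jog '[{"tx":0,"ty":0,"tz":-15,"ax":0,"ay":0,"az":0,"jaw":0.05},{"tx":0,"ty":0,"tz":-40,"ax":0,"ay":0,"az":0,"jaw":0.05},{"tx":0,"ty":0,"tz":-50,"ax":0,"ay":0,"az":0,"jaw":0.05},{"tx":0,"ty":0,"tz":-50,"ax":0,"ay":0,"az":0,"jaw":0.05},{"tx":0,"ty":0,"tz":-55,"ax":0,"ay":0,"az":0,"jaw":-0.08}]'
python3 - <<'E'
from h import *
c=cap("wrist"); print(box(c,"green",27,(380,560),(-400,-80)))
plan(537.8,263.8,220,0.136+np.pi)
E
```

```text
time_s: 54.12
eef_pos: [489.1, -186.6, 8.7]
ee_rot: [-0.0, 0.028, 1.0, 0.0]
force: [-0.1, 0.4, 0.0]
grip_width: 0.477
grip_force: 0.0
time_s: 54.75
eef_pos: [488.7, -186.3, 221.4]
ee_rot: [0.0, 0.028, 1.0, -0.0]
force: [0.2, -0.1, 0.2]
grip_width: 0.543
grip_force: 0.0
(array([ 488.8, -185. ]), -0.053, (80.6, 31.9), nan, 1684)
at [ 490.9 -187.6  229. ] yaw 3.086 tilt z [ 0.011 -0.007 -1.   ] q [-0.59  0.31  1.51  0.    1.31 -2.1 ]
shift total [-21.7 453.4   6.3] n 10 per row [-2.2 45.3  0.6]
az total -0.192  (q6-> -2.29) rows 2
```

```bash
python3 -m jog '[{"tx":-2.2,"ty":45.3,"tz":0,"ax":0,"ay":0,"az":0,"jaw":-0.08},{"tx":-2.2,"ty":45.3,"tz":0,"ax":0,"ay":0,"az":0,"jaw":-0.08},{"tx":-2.2,"ty":45.3,"tz":0,"ax":0,"ay":0,"az":0,"jaw":-0.08},{"tx":-2.2,"ty":45.3,"tz":0,"ax":0,"ay":0,"az":0,"jaw":-0.08},{"tx":-2.2,"ty":45.3,"tz":0,"ax":0,"ay":0,"az":0,"jaw":-0.08}]' >/dev/null
python3 -m jog '[{"tx":-2.2,"ty":45.3,"tz":0,"ax":0,"ay":0,"az":0,"jaw":-0.08},{"tx":-2.2,"ty":45.3,"tz":0,"ax":0,"ay":0,"az":0,"jaw":-0.08},{"tx":-2.2,"ty":45.3,"tz":0,"ax":0,"ay":0,"az":0,"jaw":-0.08},{"tx":-2.2,"ty":45.3,"tz":0,"ax":0,"ay":0,"az":0,"jaw":-0.08},{"tx":-2.2,"ty":45.3,"tz":0,"ax":0,"ay":0,"az":0,"jaw":-0.08}]' >/dev/null
python3 -m jog '[{"tx":0,"ty":0,"tz":0,"ax":0,"ay":0,"az":-0.096,"jaw":-0.08},{"tx":0,"ty":0,"tz":40,"ax":0,"ay":0,"az":-0.096,"jaw":-0.08},{"tx":0,"ty":0,"tz":50,"ax":0,"ay":0,"az":0,"jaw":-0.08},{"tx":0,"ty":0,"tz":0,"ax":0,"ay":0,"az":0,"jaw":-0.08}]'
python3 - <<'E'
from h import *
c=cap("wrist"); b=box(c,"orange",62.5); print(b); print(box(c,"yellow",62.5))
plan(b[0][0],b[0][1],42,b[1]+np.pi)
E
```

```text
time_s: 56.55
eef_pos: [534.7, 264.0, 126.6]
ee_rot: [-0.003, -0.068, 0.998, -0.001]
force: [0.2, 0.1, 0.9]
grip_width: 0.538
grip_force: 0.0
(array([537.7, 264.9]), 0.136, (83.3, 33.5), nan, 4945)
(array([529.9, 326.6]), 0.21, (83.6, 33.5), nan, 4459)
at [536.2 264.4 129.4] yaw -3.006 tilt z [-0.001 -0.    -1.   ] q [ 0.26  0.56  1.4  -0.    1.18 -1.44]
shift total [-1.7  0.3 87.4] n 2 per row [-0.8  0.2 43.7]
az total 0.000  (q6-> -1.44) rows 1
```

```bash
python3 -m jog '[{"tx":-1.7,"ty":0.3,"tz":40,"ax":0,"ay":0,"az":0,"jaw":-0.08},{"tx":0,"ty":0,"tz":30,"ax":0,"ay":0,"az":0,"jaw":-0.08},{"tx":0,"ty":0,"tz":13,"ax":0,"ay":0,"az":0,"jaw":-0.08},{"tx":0,"ty":0,"tz":3,"ax":0,"ay":0,"az":0,"jaw":-0.08},{"tx":0,"ty":0,"tz":0,"ax":0,"ay":0,"az":0,"jaw":-0.08}]' 30
python3 -m jog '[{"tx":0,"ty":0,"tz":0,"ax":0,"ay":0,"az":0,"jaw":0.6},{"tx":0,"ty":0,"tz":0,"ax":0,"ay":0,"az":0,"jaw":0.6},{"tx":0,"ty":0,"tz":0,"ax":0,"ay":0,"az":0,"jaw":0.6}]'
python3 -m jog '[{"tx":0,"ty":0,"tz":-3,"ax":0,"ay":0,"az":0,"jaw":0.6},{"tx":0,"ty":0,"tz":-12,"ax":0,"ay":0,"az":0,"jaw":0.6},{"tx":0,"ty":0,"tz":-40,"ax":0,"ay":0,"az":0,"jaw":0.6},{"tx":0,"ty":0,"tz":-50,"ax":0,"ay":0,"az":0,"jaw":0.6},{"tx":0,"ty":0,"tz":-50,"ax":0,"ay":0,"az":0,"jaw":0.6}]'
python3 - <<'E'
from h import *
p,a=tray_pt(55,-70); print(p); plan(p[0],p[1],190,a+np.pi)
E
```

```text
time_s: 57.22
eef_pos: [538.9, 265.2, 44.4]
ee_rot: [0.001, -0.068, 0.998, 0.0]
force: [0.2, 0.1, -0.2]
grip_width: 0.543
grip_force: 0.0
time_s: 57.6
eef_pos: [538.8, 265.2, 44.3]
ee_rot: [0.001, -0.068, 0.998, 0.0]
force: [-1.5, -0.6, 6.6]
grip_width: 0.388
grip_force: 31.7
time_s: 58.22
eef_pos: [537.7, 264.9, 200.2]
ee_rot: [0.0, -0.068, 0.998, 0.0]
force: [-0.2, 0.3, -1.1]
grip_width: 0.39
grip_force: 30.8
tray [ 541.6 -239.1] yaw -0.056 [249. 240.]
[ 592.62856058 -312.10883059]
at [539.9 265.6 207.6] yaw -3.005 tilt z [ 0.011  0.003 -1.   ] q [ 0.26  0.49  1.3  -0.    1.34 -1.44]
shift total [  26.6 -579.6   16.4] n 12 per row [  2.2 -48.3   1.4]
az total 0.192  (q6-> -1.25) rows 2
```

```bash
python3 -m jog '[{"tx":2.2,"ty":-48.3,"tz":0,"ax":0,"ay":0,"az":0,"jaw":0.6},{"tx":2.2,"ty":-48.3,"tz":0,"ax":0,"ay":0,"az":0,"jaw":0.6},{"tx":2.2,"ty":-48.3,"tz":0,"ax":0,"ay":0,"az":0,"jaw":0.6},{"tx":2.2,"ty":-48.3,"tz":0,"ax":0,"ay":0,"az":0,"jaw":0.6},{"tx":2.2,"ty":-48.3,"tz":0,"ax":0,"ay":0,"az":0,"jaw":0.6}]' >/dev/null
python3 -m jog '[{"tx":2.2,"ty":-48.3,"tz":0,"ax":0,"ay":0,"az":0,"jaw":0.6},{"tx":2.2,"ty":-48.3,"tz":0,"ax":0,"ay":0,"az":0,"jaw":0.6},{"tx":2.2,"ty":-48.3,"tz":0,"ax":0,"ay":0,"az":0,"jaw":0.6},{"tx":2.2,"ty":-48.3,"tz":0,"ax":0,"ay":0,"az":0,"jaw":0.6},{"tx":2.2,"ty":-48.3,"tz":0,"ax":0,"ay":0,"az":0,"jaw":0.6}]' >/dev/null
python3 -m jog '[{"tx":2.2,"ty":-48.3,"tz":0,"ax":0,"ay":0,"az":0,"jaw":0.6},{"tx":2.2,"ty":-48.3,"tz":0,"ax":0,"ay":0,"az":0,"jaw":0.6},{"tx":0,"ty":0,"tz":0,"ax":0,"ay":0,"az":0.096,"jaw":0.6},{"tx":0,"ty":0,"tz":50,"ax":0,"ay":0,"az":0.096,"jaw":0.6},{"tx":0,"ty":0,"tz":0,"ax":0,"ay":0,"az":0,"jaw":0.6}]'
python3 - <<'E'
from h import *
t=tray(); p,a=tray_pt(55,-70,t); print(p); plan(592.6,-312,9,-.056+np.pi)
E
```

```text
time_s: 60.15
eef_pos: [589.1, -311.8, 144.7]
ee_rot: [-0.003, 0.028, 1.0, 0.002]
force: [0.3, -0.4, -0.4]
grip_width: 0.39
grip_force: 30.8
tray [ 543.3 -206.4] yaw -0.056 [183. 239.]
[ 594.29228677 -279.40952438]
at [ 590.2 -312.5  147.7] yaw 3.088 tilt z [-0.002  0.001 -1.   ] q [-0.66  0.7   1.12 -0.    1.33 -2.18]
shift total [ -2.7   0.5 138.7] n 3 per row [-0.9  0.2 46.2]
az total 0.002  (q6-> -2.18) rows 1
```

The arm hides part of the tray again (183 mm visible), but its near edge at y=-115 is unchanged.

```bash
python3 -m jog '[{"tx":-2.5,"ty":0.5,"tz":50,"ax":0,"ay":0,"az":0,"jaw":0.6},{"tx":0,"ty":0,"tz":50,"ax":0,"ay":0,"az":0,"jaw":0.6},{"tx":0,"ty":0,"tz":30,"ax":0,"ay":0,"az":0,"jaw":0.6},{"tx":0,"ty":0,"tz":4,"ax":0,"ay":0,"az":0,"jaw":0.6},{"tx":0,"ty":0,"tz":0,"ax":0,"ay":0,"az":0,"jaw":0.6}]'
python3 -m jog '[{"tx":0,"ty":0,"tz":2,"ax":0,"ay":0,"az":0,"jaw":0.6},{"tx":0,"ty":0,"tz":1,"ax":0,"ay":0,"az":0,"jaw":0.6},{"tx":0,"ty":0,"tz":1,"ax":0,"ay":0,"az":0,"jaw":0.6},{"tx":0,"ty":0,"tz":0,"ax":0,"ay":0,"az":0,"jaw":0.6}]'
```

```text
time_s: 60.82
eef_pos: [594.2, -313.3, 16.4]
ee_rot: [0.001, 0.027, 1.0, -0.001]
force: [-0.3, 0.9, -0.2]
grip_width: 0.389
grip_force: 30.8
time_s: 61.32
eef_pos: [593.1, -312.5, 9.8]
ee_rot: [-0.0, 0.028, 1.0, 0.0]
force: [-0.7, 1.0, -0.8]
grip_width: 0.389
grip_force: 30.8
```

```bash
python3 -m jog '[{"tx":0,"ty":0,"tz":1,"ax":0,"ay":0,"az":0,"jaw":0.6},{"tx":0,"ty":0,"tz":0.5,"ax":0,"ay":0,"az":0,"jaw":0.6},{"tx":0,"ty":0,"tz":0,"ax":0,"ay":0,"az":0,"jaw":0.6}]'
python3 -m jog '[{"tx":0,"ty":0,"tz":0,"ax":0,"ay":0,"az":0,"jaw":0.05},{"tx":0,"ty":0,"tz":0,"ax":0,"ay":0,"az":0,"jaw":0.05},{"tx":0,"ty":0,"tz":0,"ax":0,"ay":0,"az":0,"jaw":0.05}]'
python3 -m jog '[{"tx":0,"ty":0,"tz":-15,"ax":0,"ay":0,"az":0,"jaw":0.05},{"tx":0,"ty":0,"tz":-40,"ax":0,"ay":0,"az":0,"jaw":0.05},{"tx":0,"ty":0,"tz":-50,"ax":0,"ay":0,"az":0,"jaw":0.05},{"tx":0,"ty":0,"tz":-50,"ax":0,"ay":0,"az":0,"jaw":0.05},{"tx":0,"ty":0,"tz":-55,"ax":0,"ay":0,"az":0,"jaw":-0.08}]'
python3 - <<'E'
from h import *
c=cap("wrist"); print(box(c,"orange",27,(530,680),(-400,-80)))
plan(529.9,326.6,220,0.21+np.pi)
E
```

```text
time_s: 61.7
eef_pos: [593.2, -312.6, 9.3]
ee_rot: [0.0, 0.028, 1.0, -0.0]
force: [-4.0, 2.1, 6.2]
grip_width: 0.392
grip_force: 31.7
time_s: 62.08
eef_pos: [593.1, -312.4, 8.2]
ee_rot: [-0.0, 0.028, 1.0, 0.0]
force: [0.2, 0.4, 0.2]
grip_width: 0.48
grip_force: 0.0
time_s: 62.7
eef_pos: [592.8, -312.3, 221.0]
ee_rot: [0.0, 0.028, 1.0, -0.0]
force: [-0.3, -0.6, 0.7]
grip_width: 0.539
grip_force: 0.0
(array([ 592.8, -310.9]), -0.055, (82.4, 33.5), nan, 2088)
at [ 594.5 -313.5  229.9] yaw 3.086 tilt z [ 0.011 -0.008 -1.   ] q [-0.66  0.65  0.99  0.    1.49 -2.17]
shift total [100.2 635.5   4. ] n 13 per row [ 7.7 48.9  0.3]
az total -0.266  (q6-> -2.44) rows 2
```

```bash
python3 -m jog '[{"tx":7.7,"ty":48.9,"tz":0,"ax":0,"ay":0,"az":0,"jaw":-0.08},{"tx":7.7,"ty":48.9,"tz":0,"ax":0,"ay":0,"az":0,"jaw":-0.08},{"tx":7.7,"ty":48.9,"tz":0,"ax":0,"ay":0,"az":0,"jaw":-0.08},{"tx":7.7,"ty":48.9,"tz":0,"ax":0,"ay":0,"az":0,"jaw":-0.08},{"tx":7.7,"ty":48.9,"tz":0,"ax":0,"ay":0,"az":0,"jaw":-0.08}]' >/dev/null
python3 -m jog '[{"tx":7.7,"ty":48.9,"tz":0,"ax":0,"ay":0,"az":0,"jaw":-0.08},{"tx":7.7,"ty":48.9,"tz":0,"ax":0,"ay":0,"az":0,"jaw":-0.08},{"tx":7.7,"ty":48.9,"tz":0,"ax":0,"ay":0,"az":0,"jaw":-0.08},{"tx":7.7,"ty":48.9,"tz":0,"ax":0,"ay":0,"az":0,"jaw":-0.08},{"tx":7.7,"ty":48.9,"tz":0,"ax":0,"ay":0,"az":0,"jaw":-0.08}]' >/dev/null
python3 -m jog '[{"tx":7.7,"ty":48.9,"tz":0,"ax":0,"ay":0,"az":0,"jaw":-0.08},{"tx":7.7,"ty":48.9,"tz":0,"ax":0,"ay":0,"az":0,"jaw":-0.08},{"tx":7.7,"ty":48.9,"tz":0,"ax":0,"ay":0,"az":0,"jaw":-0.08},{"tx":0,"ty":0,"tz":0,"ax":0,"ay":0,"az":-0.133,"jaw":-0.08},{"tx":0,"ty":0,"tz":40,"ax":0,"ay":0,"az":-0.133,"jaw":-0.08}]'
python3 -m jog '[{"tx":0,"ty":0,"tz":50,"ax":0,"ay":0,"az":0,"jaw":-0.08},{"tx":0,"ty":0,"tz":0,"ax":0,"ay":0,"az":0,"jaw":-0.08}]'
python3 - <<'E'
from h import *
c=cap("wrist"); b=box(c,"yellow",62.5); print(b)
plan(b[0][0],b[0][1],42,b[1]+np.pi)
E
```

```text
time_s: 64.62
eef_pos: [529.7, 329.0, 181.3]
ee_rot: [0.004, -0.108, 0.994, 0.001]
force: [-0.6, -0.1, -0.9]
grip_width: 0.542
grip_force: 0.0
time_s: 64.88
eef_pos: [527.0, 327.2, 126.0]
ee_rot: [-0.003, -0.105, 0.994, -0.001]
force: [0.3, 1.2, 1.6]
grip_width: 0.539
grip_force: 0.0
(array([529.7, 327.3]), 0.21, (82.3, 32.8), nan, 4716)
at [528.5 327.8 128.9] yaw -2.932 tilt z [-0.001 -0.    -1.   ] q [ 0.37  0.61  1.32 -0.    1.21 -1.41]
shift total [-1.1 -0.7 86.9] n 2 per row [-0.6 -0.4 43.5]
az total 0.000  (q6-> -1.41) rows 1
```

```bash
python3 -m jog '[{"tx":-1.1,"ty":-0.7,"tz":40,"ax":0,"ay":0,"az":0,"jaw":-0.08},{"tx":0,"ty":0,"tz":30,"ax":0,"ay":0,"az":0,"jaw":-0.08},{"tx":0,"ty":0,"tz":13,"ax":0,"ay":0,"az":0,"jaw":-0.08},{"tx":0,"ty":0,"tz":3,"ax":0,"ay":0,"az":0,"jaw":-0.08},{"tx":0,"ty":0,"tz":0,"ax":0,"ay":0,"az":0,"jaw":-0.08}]' 30
python3 -m jog '[{"tx":0,"ty":0,"tz":0,"ax":0,"ay":0,"az":0,"jaw":0.6},{"tx":0,"ty":0,"tz":0,"ax":0,"ay":0,"az":0,"jaw":0.6},{"tx":0,"ty":0,"tz":0,"ax":0,"ay":0,"az":0,"jaw":0.6}]'
python3 -m jog '[{"tx":0,"ty":0,"tz":-3,"ax":0,"ay":0,"az":0,"jaw":0.6},{"tx":0,"ty":0,"tz":-12,"ax":0,"ay":0,"az":0,"jaw":0.6},{"tx":0,"ty":0,"tz":-40,"ax":0,"ay":0,"az":0,"jaw":0.6},{"tx":0,"ty":0,"tz":-50,"ax":0,"ay":0,"az":0,"jaw":0.6},{"tx":0,"ty":0,"tz":-50,"ax":0,"ay":0,"az":0,"jaw":0.6}]'
python3 - <<'E'
from h import *
p,a=tray_pt(55,-12); print(p); plan(p[0],p[1],190,a+np.pi)
E
```

```text
time_s: 65.55
eef_pos: [530.6, 327.7, 44.0]
ee_rot: [0.001, -0.105, 0.994, 0.0]
force: [0.8, 0.7, 0.2]
grip_width: 0.54
grip_force: 0.0
time_s: 65.92
eef_pos: [530.6, 327.7, 43.9]
ee_rot: [0.001, -0.105, 0.994, 0.0]
force: [0.2, -0.5, 7.5]
grip_width: 0.387
grip_force: 31.8
time_s: 66.55
eef_pos: [529.5, 327.3, 199.7]
ee_rot: [0.0, -0.105, 0.994, 0.0]
force: [2.0, 0.6, -2.0]
grip_width: 0.387
grip_force: 30.9
tray [ 541.7 -239. ] yaw -0.055 [249. 240.]
[ 595.92055736 -253.98986836]
at [531.6 328.2 207.2] yaw -2.931 tilt z [ 0.011  0.004 -1.   ] q [ 0.37  0.55  1.22  0.    1.37 -1.42]
shift total [  58.9 -582.8   15.5] n 12 per row [  4.9 -48.6   1.3]
az total 0.265  (q6-> -1.15) rows 2
```

```bash
python3 -m jog '[{"tx":4.9,"ty":-48.6,"tz":0,"ax":0,"ay":0,"az":0,"jaw":0.6},{"tx":4.9,"ty":-48.6,"tz":0,"ax":0,"ay":0,"az":0,"jaw":0.6},{"tx":4.9,"ty":-48.6,"tz":0,"ax":0,"ay":0,"az":0,"jaw":0.6},{"tx":4.9,"ty":-48.6,"tz":0,"ax":0,"ay":0,"az":0,"jaw":0.6},{"tx":4.9,"ty":-48.6,"tz":0,"ax":0,"ay":0,"az":0,"jaw":0.6}]' >/dev/null
python3 -m jog '[{"tx":4.9,"ty":-48.6,"tz":0,"ax":0,"ay":0,"az":0,"jaw":0.6},{"tx":4.9,"ty":-48.6,"tz":0,"ax":0,"ay":0,"az":0,"jaw":0.6},{"tx":4.9,"ty":-48.6,"tz":0,"ax":0,"ay":0,"az":0,"jaw":0.6},{"tx":4.9,"ty":-48.6,"tz":0,"ax":0,"ay":0,"az":0,"jaw":0.6},{"tx":4.9,"ty":-48.6,"tz":0,"ax":0,"ay":0,"az":0,"jaw":0.6}]' >/dev/null
python3 -m jog '[{"tx":4.9,"ty":-48.6,"tz":0,"ax":0,"ay":0,"az":0,"jaw":0.6},{"tx":4.9,"ty":-48.6,"tz":0,"ax":0,"ay":0,"az":0,"jaw":0.6},{"tx":0,"ty":0,"tz":0,"ax":0,"ay":0,"az":0.133,"jaw":0.6},{"tx":0,"ty":0,"tz":50,"ax":0,"ay":0,"az":0.132,"jaw":0.6},{"tx":0,"ty":0,"tz":0,"ax":0,"ay":0,"az":0,"jaw":0.6}]'
python3 - <<'E'
from h import *
t=tray(); p,a=tray_pt(55,-12,t); print(p); plan(595.9,-254,9,-.056+np.pi)
c=cap("wrist"); save(c,"w5.png"); print(box(c,"orange",27,(530,680),(-400,-80)))
E
```

```text
time_s: 68.47
eef_pos: [592.4, -254.4, 144.4]
ee_rot: [-0.003, 0.027, 1.0, 0.002]
force: [0.5, 0.3, -1.3]
grip_width: 0.389
grip_force: 30.9
tray [ 577.7 -129.8] yaw -0.527 [ 98. 243.]
[ 619.22234258 -167.81276774]
at [ 593.6 -255.   147.2] yaw 3.090 tilt z [-0.002  0.001 -1.   ] q [-0.59  0.65  1.2   0.    1.29 -2.11]
shift total [ -2.5   0.9 138.2] n 3 per row [-0.8  0.3 46.1]
az total 0.004  (q6-> -2.10) rows 1
(array([ 592.5, -310.4]), -0.056, (83.3, 34.3), nan, 3356)
```

View pics/w5.png

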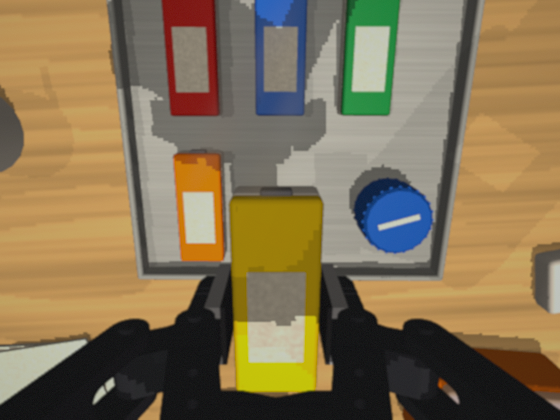

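The wrist view shows the tray holding red (190,57), blue (280,57), green (370,57), orange (200,206) and the cap (394,215), with yellow in the fingers. Orange measures (592.5,-310.4), as placed, so the tray has not moved and the odd tray fit came from occlusion.

```bash
python3 -m jog '[{"tx":-2.5,"ty":3,"tz":50,"ax":0,"ay":0,"az":0,"jaw":0.6},{"tx":0,"ty":0,"tz":50,"ax":0,"ay":0,"az":0,"jaw":0.6},{"tx":0,"ty":0,"tz":30,"ax":0,"ay":0,"az":0,"jaw":0.6},{"tx":0,"ty":0,"tz":4,"ax":0,"ay":0,"az":0,"jaw":0.6},{"tx":0,"ty":0,"tz":0,"ax":0,"ay":0,"az":0,"jaw":0.6}]'
python3 -m jog '[{"tx":0,"ty":0,"tz":2,"ax":0,"ay":0,"az":0,"jaw":0.6},{"tx":0,"ty":0,"tz":1,"ax":0,"ay":0,"az":0,"jaw":0.6},{"tx":0,"ty":0,"tz":1,"ax":0,"ay":0,"az":0,"jaw":0.6},{"tx":0,"ty":0,"tz":0.5,"ax":0,"ay":0,"az":0,"jaw":0.6},{"tx":0,"ty":0,"tz":0,"ax":0,"ay":0,"az":0,"jaw":0.6}]'
```

```text
time_s: 69.2
eef_pos: [597.8, -253.1, 15.7]
ee_rot: [0.001, 0.027, 1.0, -0.001]
force: [-0.2, -0.1, 0.0]
grip_width: 0.386
grip_force: 30.9
time_s: 69.82
eef_pos: [596.7, -252.4, 8.9]
ee_rot: [0.0, 0.027, 1.0, -0.0]
force: [-0.7, -0.3, -0.4]
grip_width: 0.389
grip_force: 31.1
```

```bash
python3 -m jog '[{"tx":0,"ty":0,"tz":0.7,"ax":0,"ay":0,"az":0,"jaw":0.6},{"tx":0,"ty":0,"tz":0,"ax":0,"ay":0,"az":0,"jaw":0.6}]'
python3 -m jog '[{"tx":0,"ty":0,"tz":0,"ax":0,"ay":0,"az":0,"jaw":0.05},{"tx":0,"ty":0,"tz":0,"ax":0,"ay":0,"az":0,"jaw":0.05},{"tx":0,"ty":0,"tz":0,"ax":0,"ay":0,"az":0,"jaw":0.05}]'
python3 -m jog '[{"tx":0,"ty":0,"tz":-15,"ax":0,"ay":0,"az":0,"jaw":0.05},{"tx":0,"ty":0,"tz":-40,"ax":0,"ay":0,"az":0,"jaw":0.05},{"tx":0,"ty":0,"tz":-55,"ax":0,"ay":0,"az":0,"jaw":0.05},{"tx":30,"ty":0,"tz":-55,"ax":0,"ay":0,"az":0,"jaw":0.05},{"tx":50,"ty":0,"tz":-55,"ax":0,"ay":0,"az":0,"jaw":0.05}]'
python3 -m jog '[{"tx":50,"ty":0,"tz":-20,"ax":0,"ay":0,"az":0,"jaw":0.05},{"tx":50,"ty":0,"tz":0,"ax":0,"ay":0,"az":0,"jaw":0.05},{"tx":0,"ty":0,"tz":0,"ax":0,"ay":0,"az":0,"jaw":0.05}]'
python3 - <<'E'
from h import *
c=cap("top"); a=c["color"][150:270,120:410]; s=cap("side")["color"][150:350,130:380]
im=np.vstack([cv2.resize(a,(700,290)),cv2.resize(s,(375,300))[:, :].copy() if 0 else cv2.copyMakeBorder(cv2.resize(s,(375,300)),0,0,0,325,cv2.BORDER_CONSTANT)])
cv2.imwrite("pics/fin.png",im[...,::-1]); tray_pt(0,0)
E
```

```text
time_s: 70.08
eef_pos: [596.7, -252.4, 8.9]
ee_rot: [0.0, 0.027, 1.0, -0.0]
force: [-3.9, 1.5, 7.5]
grip_width: 0.392
grip_force: 31.8
time_s: 70.45
eef_pos: [596.7, -252.4, 8.0]
ee_rot: [-0.0, 0.027, 1.0, 0.0]
force: [-0.0, -0.1, 0.1]
grip_width: 0.475
grip_force: 0.0
time_s: 71.08
eef_pos: [524.3, -248.4, 222.3]
ee_rot: [0.001, 0.027, 1.0, -0.001]
force: [0.1, -0.4, 1.1]
grip_width: 0.477
grip_force: 0.0
time_s: 71.45
eef_pos: [422.9, -242.7, 240.7]
ee_rot: [0.0, 0.028, 1.0, -0.001]
force: [1.1, -0.6, -0.2]
grip_width: 0.475
grip_force: 0.0
tray [ 541.6 -239.1] yaw -0.059 [249. 239.]
```

View pics/fin.png

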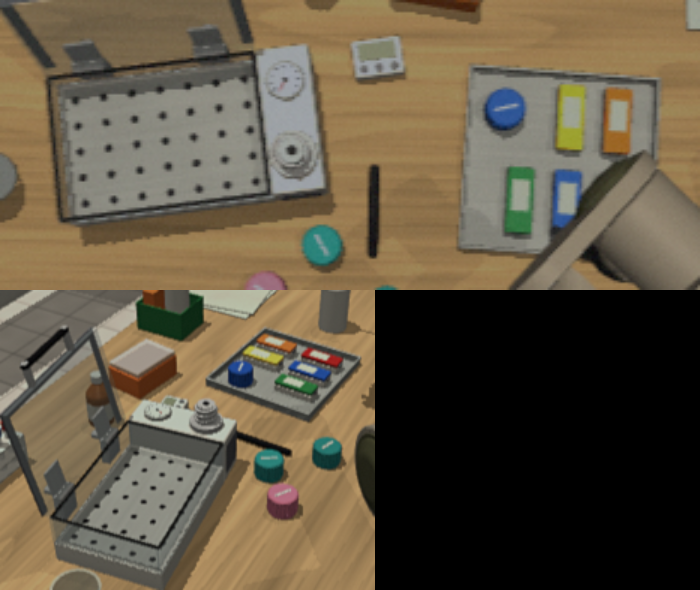

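The chamber is empty and the lid stands open against its stop. All five boxes and the cap are in the tray, flat and apart, and the bystanders are undisturbed. Handing in.

```bash
python3 -c "
from rig import finish_job; print(finish_job())"
```

```text
the job is handed in; nothing more can be done
None
```

The job is handed in, with no verdict returned: the cap came off before the lid was opened, the lid is left standing open, and all five slide boxes lie flat and apart in the tray beside the cap.

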